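# Load the pattern wheel with its stamp blocks

## Robot

A 6-joint arm with a two-finger parallel gripper is mounted at the origin on a cart in front of the work surface, level with it; the furniture and walls round the work are solid. World frame = base frame: x ahead of the robot, y to its left, z up, the work surface at z = 0. Lengths are in m, angles in rad, forces in N, time in s.
With the tool pointing down it reaches from about 0.35 to 0.775 m from the base axis. Payload 5.5 kg.
Tool frame: the origin (TCP) lies at the very end of the fingers, on their centre line; the grasp point (between the pads) lies 19 mm behind it; z points along the fingers, y is the line along which they close (so a half turn about z gives the same grasp; the last joint's range is limited). The gripper opens to 85 mm and grips with 20 to 120 N. Pads are 22 mm wide; open, the fingers measure 114 mm over their backs; the gripper's body (76 mm by 85 mm) begins 54 mm behind the grasp point. The pads swing forward as they close: fully open they stand 13 mm farther back than shut.
Start: joints at [1.21, 0.313, 0.046, 1.304, 0, 1.431], TCP at [0.126, 0.561, 0.231] pointing down, gripper open.
Joint ranges: [-2.76, 2.76], [-0.86, 1.69], [-1.03, 1.26], [-2.2, 2.34], [-1.47, 1.5], [-3.14, 3.14]. Speed limits (rad/s): [2.57, 2.57, 3.14, 3.14, 3.14, 3.14].

## Interface

Orientations are given as a unit quaternion [w, x, y, z].
In Python, from workcell import get_state, read_camera, hand_in gives the robot as it stands.
- The arm moves only by the tool send_rows, never from a script. Its argument "increments" is a list of rows, each an object of numbers: "dx", "dy", "dz": the shift along the world's x, y, z in units of 25 mm (1.0 is 25 mm); "roll": the turn about the world's z in units of 8 degrees (1.0 is 8 degrees); "claw": the opening, from -1 (shut) to 1 (fully open). In form: [{"dx": .., "dy": .., "dz": .., "roll": .., "claw": ..}, ...]. A call has exactly 5 rows; each row is the pose to reach, as a shift and turn from the pose commanded when the call began; what a row does not reach only later rows make up. A row lasts 1/8 s, in which the tool goes at most 62.5 mm and 10.7 degrees, less where a joint would pass 70% of its speed; a pose out of reach is approached as far as the arm can. A call with a gripper value outside its range is refused whole. The fingers move at their own pace and stop on an object; "grip_force" is the grip in N (left out, the last holds). Time passes only in rows, so rows that repeat a pose let the fingers close, or fill a call up. It gives the time, the measured TCP pose, the force, the opening and the grip force at its end, in the units of the state.
- get_state(): the state, without advancing time (a new reading comes with each control period).
- read_camera(name): name is "side" or "top"; returns a dict with "image" (384x512x3 uint8, blue, green, red), "fx", "fy", "cx", "cy" (pixels), "dist_coeffs" ([k1, k2, p1, p2, k3] as OpenCV has them; the pictures are not rectified), "world_to_cam" (4x4, takes a point from world to camera coordinates). Camera axes: x right, y up, looking along -z (the intrinsics and any distortion apply to the point x, -y, -z); pixel columns grow to the right and rows downward; lengths in m; the calibration is good to about 2 mm. A picture is of the moment at which its call begins. There is no depth.
- hand_in(): hands the job in; it is judged then, once.
The state is a dict: "clock": time; "joint_pos": joint angles; "qvel": joint speeds; "tau": joint torques, N m; "tcp_pos": TCP position; "orientation": TCP orientation; "wrist_force": force on the tool from outside, world axes, zero at the start; "ft_torque": the same for the moment, N m; "finger_gap": finger opening in m; "grip_force": force on a finger pad.
Only numpy, scipy, OpenCV 4.12 (cv2) and the standard library are available. Lean on these libraries where they do the work, as an engineer would, in place of code of your own. Each camera call takes 0.05 s, during which the arm holds its last target. There are 200 camera calls.

## Task

Fit every wooden stamp block that lies on the bench fully home in the pockets of the upright pattern wheel, one to a pocket and in any order: turn the free-running wheel to bring a free pocket to the top, and set the block in, level, with its groove over the pocket's key. Nothing holds the blocks but their weight, and they drop out of a pocket that is turned down past the side; finish with the wheel at rest and its brass stud exactly at the top, all the blocks still home, and the other things on the bench neither knocked over nor pushed away.

Things in the scene. Friction and masses are not known exactly. Their poses are not given: they have to be found in the camera images.
- wheel (a joint): Angle of the wheel about its level axle, rad. 0: stud and middle pocket exactly at the top; growing: the wheel's top moves to the stand's -y (right as seen from the robot). No stops; values 2 pi apart are the same position. It stays where it is left (bearing drag 0.18 N m, more than the blocks' weight can turn), and rolls easily when its rim is pinched and dragged along the arc.
- stand: Fixed stand of the wheel: base plate 130 x 200 x 8 mm and two cheeks, 44 mm wide and 157 mm tall, their inner faces 42 mm either side of the wheel's mid-plane. Origin at the middle of the base's underside, on the bench; x along the level axle, y level in the wheel's plane, z up. Axle 145 mm and top of the rim 270 mm above the origin. The stud is on the wheel's -x face.
- hub (a point): Centre of the pattern wheel, an upright plain wooden disc 250 mm across and 30 mm thick whose flat rim faces can be pinched from above. Turns with it: z points from the axle to the stud and middle pocket, x lies along the axle. Three pockets are cut across the rim: one at the stud and one 40 degrees to either side; the rest of the rim is plain.
- stud (a point): The index mark: a flat brass stud, 14 mm across, on the wheel's -x face beside the middle pocket, 85 mm from the axle. Axes as hub. Round the work: a tall stack of bowls at the left (x 0.35 to 0.5, y over 0.5), right beside the robot's start pose; low baskets behind the wheel (x over 0.63). The bench in front of the stand is empty.
- pocket0 (a point): Left (+y) side pocket; on top at wheel angle +0.698. Point: where a seated block's centre comes, 20 mm above the pocket's floor and 123 mm from the axle. Pocket 44 mm wide along the rim, 22 mm deep, open at both faces of the disc. A steel key 8 mm wide, up to 17 mm above the floor, stands 7 mm out of its +y wall, its middle 6 mm to +x of the point. Axes as hub.
- pocket1 (a point): Middle pocket, beside the stud; on top at wheel angle 0. Point: where a seated block's centre comes, 20 mm above the pocket's floor and 123 mm from the axle. Pocket 44 mm wide along the rim, 22 mm deep, open at both faces of the disc. A steel key 8 mm wide, up to 17 mm above the floor, stands 7 mm out of its +y wall, its middle 6 mm to +x of the point. Axes as hub.
- pocket2 (a point): Right (-y) side pocket; on top at wheel angle -0.698. Point: where a seated block's centre comes, 20 mm above the pocket's floor and 123 mm from the axle. Pocket 44 mm wide along the rim, 22 mm deep, open at both faces of the disc. A steel key 8 mm wide, up to 17 mm above the floor, stands 7 mm out of its +y wall, its middle 6 mm to +x of the point. Axes as hub.
- block0: Wooden stamp block, 60 mm long (x), 40 x 40 mm, 50 g; all alike; may be absent. Origin at its centre. A groove 12 mm wide, 8 mm deep runs round its four long sides 6 mm from the middle towards +x. Seated: x along the wheel's +x, any side up, groove over the key (2 mm to spare each side), 18 mm proud of the rim, 15 mm over each face so that its ends can be held; end for end it will not go in.
- block1: Wooden stamp block, 60 mm long (x), 40 x 40 mm, 50 g; all alike; may be absent. Origin at its centre. A groove 12 mm wide, 8 mm deep runs round its four long sides 6 mm from the middle towards +x. Seated: x along the wheel's +x, any side up, groove over the key (2 mm to spare each side), 18 mm proud of the rim, 15 mm over each face so that its ends can be held; end for end it will not go in.
- block2: Wooden stamp block, 60 mm long (x), 40 x 40 mm, 50 g; all alike; may be absent. Origin at its centre. A groove 12 mm wide, 8 mm deep runs round its four long sides 6 mm from the middle towards +x. Seated: x along the wheel's +x, any side up, groove over the key (2 mm to spare each side), 18 mm proud of the rim, 15 mm over each face so that its ends can be held; end for end it will not go in.
- ticket_pad: Paper pad lying flat, 40 x 55 x 12 mm; bystander. Origin at the centre of its underside.
- jar_cobalt: Screw-lid glaze jar, 54 mm across, 62 mm tall; bystander. Origin at the centre of its underside.
- wood_rib: Flat wooden throwing rib, 52 x 91 x 9 mm; bystander. Origin at the centre of its underside.
- test_tile0: Flat square glazed test tile, 50 x 50 x 9 mm; bystander. Origin at the centre of its underside.
- jar_amber: Screw-lid glaze jar, 50 mm across, 56 mm tall; bystander. Origin at the centre of its underside.
Mind the look-alikes: they are no part of the job. What is shaped like the block0 but blue or purple is not meant. Leave any turquoise look-alike of the block1 alone.

How it is judged:
By the outcome, as a careful person would: the job done as asked, in the order asked, and still so for the second after the job is handed in, with the robot touching nothing.
Of block0, block1, block2 only 2 to 3 are there at a start; the rules pass over those that are not, and their reading is None.
At some moment in a run one of block0, block1, block2 may be knocked a few centimetres aside while the robot is not near it.
It also fails if it takes over 210 s, if anything falls off the work surface, if the arm or the gripper's body presses on something with over 40 N, if the wrist force passes 120 N, or if a joint passes its speed limit or range.

## Working session

There is one attempt and no reset: what is moved stays moved. The work goes in short steps, Python scripts to look and compute and a tool call to move; the robot and the scene stay as the last step left them, time stands still between calls to the robot, and variables do not carry over. Pictures are saved under pics/ and viewed, at most 14 in all, crops included, and the job is handed in when it is done.

Besides the shell and the picture viewer there is one more tool, called after ">>>" by a JSON object that holds its "fn" and its "kwargs". send_rows: Moves the arm, as the interface text tells. Its arguments: {"type":"object","properties":{"increments":{"type":"array","items":{"type":"object","properties":{"dx":{"type":"number"},"dy":{"type":"number"},"dz":{"type":"number"},"roll":{"type":"number"},"claw":{"type":"number"}}}},"grip_force":{"type":"number"}},"required":["increments"]}

```bash
mkdir -p pics; cat > h.py <<'E'
import numpy as np, cv2
from workcell import get_state, read_camera
def cam(n):
    c=read_camera(n); c['K']=np.array([[c['fx'],0,c['cx']],[0,c['fy'],c['cy']],[0,0,1.]]); c['d']=np.array(c['dist_coeffs'],float); c['T']=np.array(c['world_to_cam']); return c
def ray(c,px):
    u=cv2.undistortPoints(np.array(px,float).reshape(-1,1,2),c['K'],c['d']).reshape(-1,2)
    dc=np.c_[u[:,0],-u[:,1],-np.ones(len(u))]; R=c['T'][:3,:3]
    return -R.T@c['T'][:3,3], dc@R
def onz(c,px,z):
    o,d=ray(c,px); return o+d*((z-o[2])/d[:,2])[:,None]
def onx(c,px,x):
    o,d=ray(c,px); return o+d*((x-o[0])/d[:,0])[:,None]
def proj(c,P):
    p=np.c_[np.array(P,float).reshape(-1,3)]@c['T'][:3,:3].T+c['T'][:3,3]; p=p*[1,-1,-1]
    return cv2.projectPoints(p,np.zeros(3),np.zeros(3),c['K'],c['d'])[0].reshape(-1,2)
def tri(c1,p1,c2,p2):
    A=[];b=[]
    for c,p in((c1,p1),(c2,p2)):
        o,d=ray(c,p); d=d[0]/np.linalg.norm(d[0]); M=np.eye(3)-np.outer(d,d); A.append(M); b.append(M@o)
    return np.linalg.lstsq(np.vstack(A),np.hstack(b),rcond=None)[0]
E
python3 - <<'E'
from h import *
for n in('top','side'):
    c=cam(n); cv2.imwrite(f'pics/{n}0.png',cv2.resize(c['image'],(800,600),interpolation=cv2.INTER_CUBIC))
    print(n,c['fx'],c['d'],ray(c,[[256,192]]))
print(get_state())
E
```

```text
top 456.03595311785244 [-0.02555629  0.          0.          0.          0.        ] (array([ 0.34922825, -0.0058926 ,  1.90450675]), array([[ 1.22338402e-01,  2.98716187e-04, -9.92491287e-01]]))
side 463.52120629051274 [-0.06569534  0.          0.          0.          0.        ] (array([-0.0772006 , -1.25071568,  0.99575882]), array([[ 0.39045768,  0.75654708, -0.52464356]]))
{'clock': 0.1, 'joint_pos': array([1.21040658e+00, 3.13943103e-01, 4.51012032e-02, 1.30364650e+00,
       5.18226422e-05, 1.43120804e+00]), 'qvel': array([ 0.00017227, -0.00059389,  0.00267932,  0.00155338,  0.00040196,
        0.00150038]), 'tau': array([ 2.85512069e-03, -4.81726670e+01,  2.99242401e+01,  1.27434431e-02,
       -6.27814916e-05,  8.28492517e-06]), 'tcp_pos': array([0.12575221, 0.56059991, 0.23049147]), 'orientation': array([-2.34409928e-04,  1.10176584e-01,  9.93911668e-01, -8.13328423e-04]), 'wrist_force': array([0.40899599, 0.40736712, 0.48996541]), 'ft_torque': array([-0.00160144, -0.01848416,  0.00935322]), 'grip_force': 0.0, 'finger_gap': 0.08541138412840654}
```

View pics/top0.png

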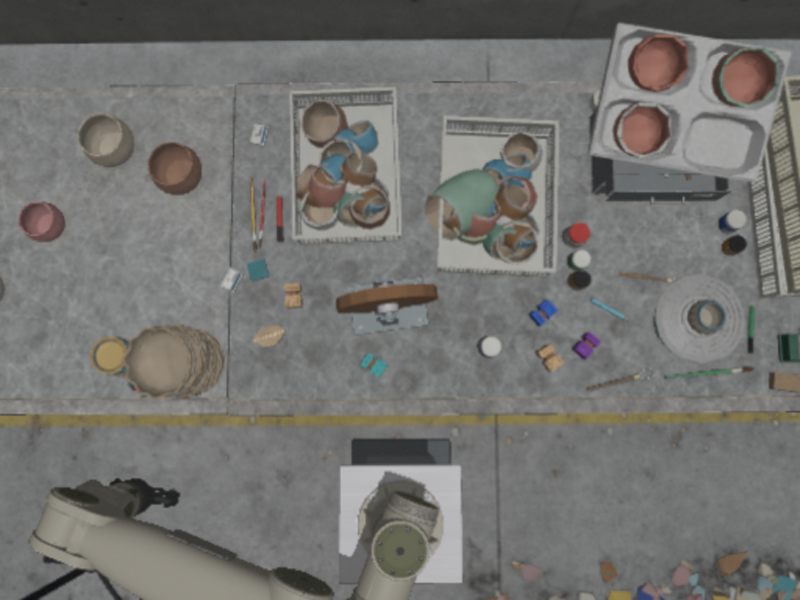

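View pics/side0.png

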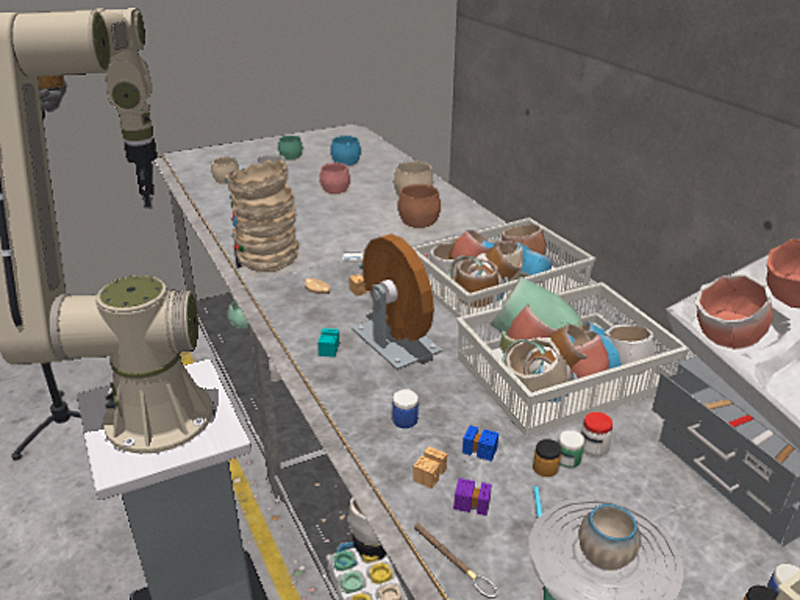

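Top view: the wheel is at about (388,298). There are wooden blocks at (292,296) and (551,357). The look-alikes are turquoise (374,364), blue (543,312) and purple (587,345). In the side view the wooden blocks are at (357,284) and (430,465). The two tan blocks fit the description, so I'll confirm them in enlarged crops.

```bash
python3 - <<'E'
from h import *
t=cam('top'); s=cam('side')
np.savez('c0.npz',t=t['image'],s=s['image'])
cr=lambda c,x,y,w,h,W,H: cv2.resize(c['image'][y:y+h,x:x+w],(W,H),interpolation=cv2.INTER_CUBIC)
a=np.hstack([cr(t,170,170,40,40,267,300),cr(t,330,208,45,50,267,300),cr(s,220,165,30,34,266,300)])
b=np.hstack([cr(s,258,280,40,45,267,300),cr(s,215,140,80,100,267,300),cr(t,205,170,85,50,266,300)])
cv2.imwrite('pics/crop1.png',np.vstack([a,b]))
# tan masks
for n,c in(('top',t),('side',s)):
    hsv=cv2.cvtColor(c['image'],cv2.COLOR_BGR2HSV); 
    m=cv2.inRange(hsv,(8,70,120),(20,255,255)); k,l,st,ce=cv2.connectedComponentsWithStats(m)
    print(n,[(st[i],ce[i].round(1)) for i in range(1,k) if st[i][4]>25])
    for p in ([(187,189),(353,228)] if n=='top' else [(228,182),(276,298),(255,190)]): print(p,hsv[p[1],p[0]])
E
```

```text
top [(array([106, 102,  17,  16, 181], dtype=int32), array([113.3, 109.5])), (array([182, 182,  11,  15, 121], dtype=int32), array([187. , 188.9])), (array([242, 183,  15,   6,  29], dtype=int32), array([250.3, 184.9])), (array([ 58, 216,  23,  23, 332], dtype=int32), array([ 69.9, 227.1])), (array([345, 221,  15,  16, 122], dtype=int32), array([352. , 228.5])), (array([496, 239,  16,  11, 146], dtype=int32), array([503.5, 244.3]))]
(187, 189) [ 16  88 160]
(353, 228) [ 16 102 138]
side [(array([144, 102,  39,  17, 310], dtype=int32), array([164.5, 110.5])), (array([148, 117,  39,  17, 201], dtype=int32), array([170.4, 127.1])), (array([259, 117,  17,   3,  30], dtype=int32), array([266.9, 118.1])), (array([256, 120,  25,  19, 235], dtype=int32), array([268.3, 130.5])), (array([174, 130,  15,  13,  50], dtype=int32), array([182.3, 137.7])), (array([125, 132,  15,  23,  27], dtype=int32), array([132. , 143.4])), (array([152, 138,  16,   6,  36], dtype=int32), array([158.6, 141.2])), (array([323, 145,  14,   6,  59], dtype=int32), array([330. , 148.1])), (array([149, 147,  24,   9,  81
[... 783 characters left out ...]
   8,  47], dtype=int32), array([371.5, 217.6])), (array([328, 225,   7,  14,  74], dtype=int32), array([331. , 231.8])), (array([340, 224,  16,   8,  62], dtype=int32), array([348.1, 227.2])), (array([452, 255,  17,   7,  57], dtype=int32), array([459.7, 258.1])), (array([496, 285,  12,  11,  61], dtype=int32), array([501.8, 290.1])), (array([264, 286,  22,  26, 344], dtype=int32), array([273.9, 298.3])), (array([343, 291,  16,  10,  70], dtype=int32), array([350.6, 295.8])), (array([302, 312,   5,   7,  26], dtype=int32), array([304.2, 315.1])), (array([266, 335,  37,  36, 113], dtype=int32), array([283.9, 351.3]))]
(228, 182) [ 14 122 113]
(276, 298) [ 16 123 234]
(255, 190) [ 14 174  88]
```

View pics/crop1.png

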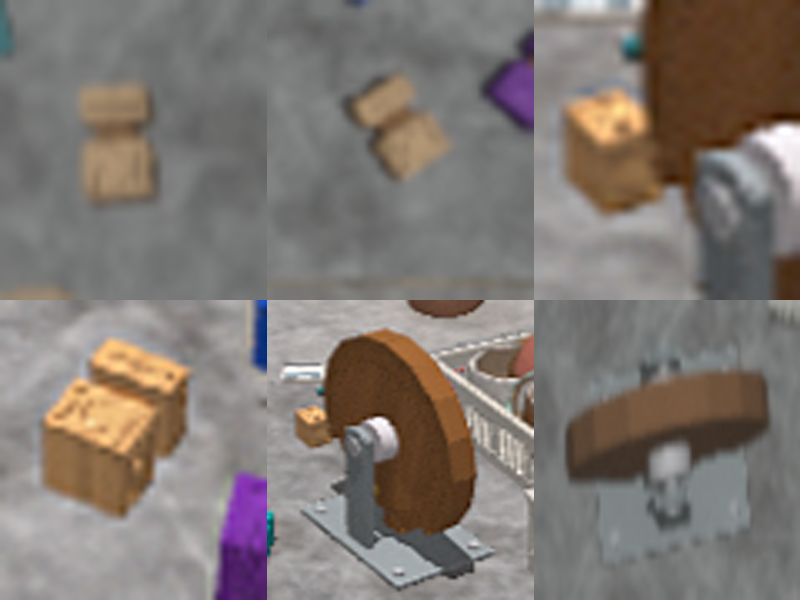

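Crops confirm it. Block A (top, px 187,189) and block B (top, px 352,228) are tan wood with an off-centre groove. A's short end points towards +x, B's towards +x+y. No pocket or stud shows on the upper half of the wheel, so the pockets are underneath.

```bash
cat >> h.py <<'E'
def hsvm(img,lo,hi,k=3):
    m=cv2.inRange(cv2.cvtColor(img,cv2.COLOR_BGR2HSV),lo,hi); return cv2.morphologyEx(m,cv2.MORPH_CLOSE,np.ones((k,k)))
def blob(img,lo,hi,near,up=4):
    im=cv2.resize(img,None,fx=up,fy=up,interpolation=cv2.INTER_CUBIC)
    m=hsvm(im,lo,hi,13); m=cv2.morphologyEx(m,cv2.MORPH_OPEN,np.ones((9,9)))
    cs,_=cv2.findContours(m,cv2.RETR_EXTERNAL,cv2.CHAIN_APPROX_NONE)
    best=[c for c in cs if cv2.contourArea(c)>400 and cv2.pointPolygonTest(c,(float(near[0]*up),float(near[1]*up)),True)>-25]
    return (max(best,key=cv2.contourArea)[:,0]+.5)/up-.5 if best else None
def cen(c):
    M=cv2.moments(c.astype(np.float32)); return np.array([M['m10'],M['m01']])/M['m00']
TAN=((8,60,95),(22,255,255))
def block(t,near,s=None,snear=None):
    c=blob(t['image'],*TAN,near); P=onz(t,c,0.04)[:,:2]
    r=cv2.minAreaRect((P*1000).astype(np.float32)); b=cv2.boxPoints(r)
    e=b[1]-b[0],b[2]-b[1]; e=max(e,key=np.linalg.norm); yaw=np.degrees(np.arctan2(e[1],e[0]))
    yaw=(yaw+90)%180-90
    out=dict(xy=onz(t,[cen(c)],0.02)[0].round(4),size=np.round(r[1]),yaw=round(yaw,1),px=cen(c).round(1))
    if s is not None:
        cs=blob(s['image'],*TAN,snear); out['tri']=tri(t,[cen(c)],s,[cen(cs)]).round(4)
    return out
E
python3 - <<'E'
from h import *
t=cam('top'); s=cam('side')
print(block(t,(187,189),s,(228,182))); print(block(t,(352,228),s,(276,298)))
c=blob(t['image'],(5,80,40),(18,255,200),(250,189)); print(cv2.boundingRect((c*4).astype(int)))
m=np.uint8(0)*t['image'][:,:,0]
l=c[c[:,0]<c[:,0].min()+1.5]; r=c[c[:,0]>c[:,0].max()-1.5]
L=onz(t,[l.mean(0)],.145)[0]; R=onz(t,[r.mean(0)],.145)[0]; print(L,R,(L+R)/2,np.linalg.norm(L-R),np.degrees(np.arctan2(-(L-R)[0],(L-R)[1])))
print('plate',onz(t,[[227.7,213.8],[274,207.5],[222.3,184.2],[271.5,177.5]],.008)[:,:2])
im=cv2.resize(t['image'][165:225,200:300],(800,480),interpolation=cv2.INTER_CUBIC); cv2.imwrite('pics/wh.png',im)
E
```

```text
{'xy': array([0.5975, 0.2819, 0.02  ]), 'size': array([62., 43.]), 'yaw': np.float32(2.4), 'px': array([187.1, 188.7]), 'tri': array([0.5929, 0.2845, 0.0157])}
{'xy': array([ 0.4262, -0.3992,  0.02  ]), 'size': array([63., 45.]), 'yaw': np.float32(32.3), 'px': array([351.8, 228.6]), 'tri': array([ 0.4263, -0.399 ,  0.0215])}
(862, 726, 253, 69)
[0.55854228 0.15019412 0.145     ] [ 0.58476611 -0.09198731  0.145     ] [0.5716542  0.02910341 0.145     ] 0.24359707354026683 6.180009049207478
plate [[ 0.49238315  0.11327384]
 [ 0.51726777 -0.07993252]
 [ 0.6170912   0.13598543]
 [ 0.64395817 -0.07098446]]
```

View pics/wh.png

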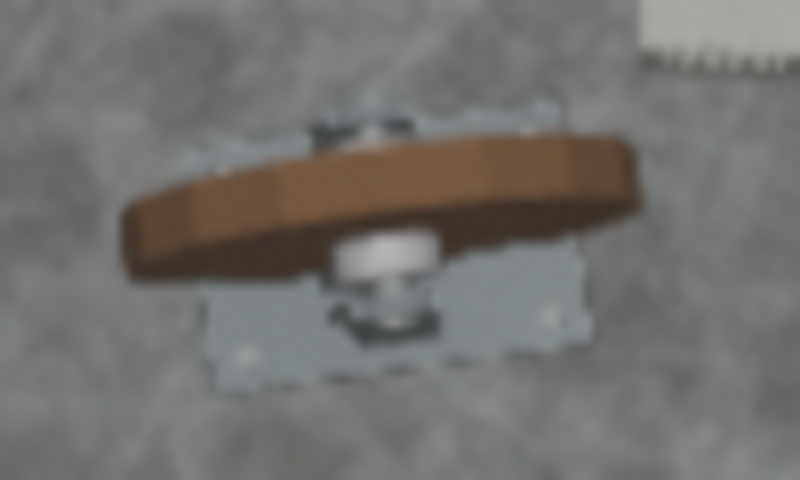

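The crop shows plate corners at (185,155), (562,97), (213,393) and (592,345), and the rim top edges at (390,140) and (390,203). The wheel is yawed about 7°.

```bash
python3 - <<'E'
from h import *
t=cam('top'); s=cam('side')
f=lambda a:(np.array(a,float)+.5)/8-.5+[200,165]
q=onz(t,f([[185,155],[562,97],[213,393],[592,345]]),.008)[:,:2]; print(q.round(4),q.mean(0))
print('yaw front,back', [np.degrees(np.arctan2(-(a-b)[0],(a-b)[1])).round(2) for a,b in((q[2],q[3]),(q[0],q[1]))], [np.degrees(np.arctan2((a-b)[1],(a-b)[0])).round(2) for a,b in((q[0],q[2]),(q[1],q[3]))], [np.linalg.norm(a-b).round(4) for a,b in((q[2],q[3]),(q[0],q[1]),(q[0],q[2]),(q[1],q[3]))])
print(onz(t,f([[390,141],[390,203]]),.27))
c=q.mean(0)
for deg in(6.5,7.5,8.5):
  a=np.radians(deg); X=np.array([np.cos(a),np.sin(a)]);Y=np.array([-np.sin(a),np.cos(a)])
  P=[];
  for x in(-.015,.015):
    for th in(-90,-60,-30,0,30,60,90):
        h=c+X*x+Y*.125*np.sin(np.radians(th)); P.append([*h,.145+.125*np.cos(np.radians(th))])
  print(deg,((proj(t,P)-[200,165]+.5)*8-.5).round(0).tolist())
E
```

```text
[[ 0.6182  0.1344]
 [ 0.6475 -0.0639]
 [ 0.4929  0.1196]
 [ 0.5165 -0.0781]] [0.56876474 0.02797857]
yaw front,back [np.float64(6.81), np.float64(8.4)] [np.float64(6.73), np.float64(6.18)] [np.float64(0.1991), np.float64(0.2004), np.float64(0.1262), np.float64(0.1317)]
[[0.58671795 0.02216872 0.27      ]
 [0.5584252  0.02232115 0.27      ]]
6.5 [[642.0, 214.0], [613.0, 202.0], [518.0, 201.0], [381.0, 213.0], [246.0, 234.0], [154.0, 257.0], [131.0, 276.0], [634.0, 153.0], [605.0, 139.0], [510.0, 137.0], [373.0, 148.0], [238.0, 169.0], [147.0, 194.0], [124.0, 215.0]]
7.5 [[642.0, 210.0], [613.0, 198.0], [518.0, 199.0], [382.0, 213.0], [247.0, 236.0], [155.0, 261.0], [132.0, 280.0], [633.0, 149.0], [604.0, 135.0], [509.0, 134.0], [373.0, 148.0], [238.0, 172.0], [147.0, 198.0], [124.0, 220.0]]
8.5 [[642.0, 205.0], [613.0, 194.0], [519.0, 196.0], [382.0, 213.0], [248.0, 239.0], [157.0, 265.0], [133.0, 285.0], [632.0, 145.0], [603.0, 131.0], [508.0, 132.0], [372.0, 148.0], [238.0, 174.0], [147.0, 202.0], [124.0, 224.0]]
```

>>> {"fn": "send_rows", "kwargs": {"increments": [{"dx":1.6,"dy":-1.7,"dz":0.4,"roll":-0.88,"claw":1},{"dx":3.2,"dy":-3.4,"dz":0.8,"roll":-1.76,"claw":1},{"dx":4.8,"dy":-5.1,"dz":1.2,"roll":-2.64,"claw":1},{"dx":6.4,"dy":-6.8,"dz":1.6,"roll":-3.52,"claw":1},{"dx":8.0,"dy":-8.5,"dz":2.0,"roll":-4.4,"claw":1}], "grip_force": 30}}

```text
clock: 1.02
tcp_pos: [0.327, 0.3472, 0.2819]
orientation: [0.0, 0.407, 0.913, 0.0]
wrist_force: [0.7, 0.2, 0.5]
finger_gap: 0.0856
grip_force: 0.0
```

>>> {"fn": "send_rows", "kwargs": {"increments": [{"dx":1.6,"dy":-1.7,"dz":0.3,"roll":-0.88,"claw":0.6},{"dx":3.2,"dy":-3.4,"dz":0.6,"roll":-1.76,"claw":0.6},{"dx":4.8,"dy":-5.1,"dz":0.9,"roll":-2.64,"claw":0.6},{"dx":6.4,"dy":-6.8,"dz":1.2,"roll":-3.52,"claw":0.6},{"dx":8.0,"dy":-8.5,"dz":1.2,"roll":-4.4,"claw":0.6}]}}

```text
clock: 1.65
tcp_pos: [0.5274, 0.1345, 0.3123]
orientation: [0.001, 0.665, 0.747, 0.001]
wrist_force: [0.5, -0.4, -0.3]
finger_gap: 0.0685
grip_force: 0.0
```

>>> {"fn": "send_rows", "kwargs": {"increments": [{"dx":1.4,"dy":-0.8,"dz":0,"roll":0,"claw":0.4},{"dx":1.4,"dy":-0.8,"dz":0,"roll":0,"claw":0.4},{"dx":1.4,"dy":-0.8,"dz":0,"roll":0,"claw":0.4},{"dx":1.4,"dy":-0.8,"dz":0,"roll":0,"claw":0.4},{"dx":1.4,"dy":-0.8,"dz":0,"roll":0,"claw":0.4}]}}

```text
clock: 2.28
tcp_pos: [0.5603, 0.1169, 0.3118]
orientation: [0.0, 0.662, 0.749, 0.0]
wrist_force: [0.0, 1.1, 0.2]
finger_gap: 0.0597
grip_force: 0.0
```

>>> {"fn": "send_rows", "kwargs": {"increments": [{"dz":-2,"claw":0.4},{"dz":-4,"claw":0.4},{"dz":-4.45,"claw":0.4},{"dz":-4.45,"claw":0.2},{"dz":-4.45,"claw":0}]}}

```text
schema error: expected keys dx, dy, dz, roll, claw
```

>>> {"fn": "send_rows", "kwargs": {"increments": [{"claw":-0.2},{"claw":-0.4},{"claw":-0.4},{"claw":-0.4},{"claw":-0.4}], "grip_force": 25}}

```text
schema error: expected keys dx, dy, dz, roll, claw
```

>>> {"fn": "send_rows", "kwargs": {"increments": [{"dx":0,"dy":0,"roll":0,"dz":-2,"claw":0.4},{"dx":0,"dy":0,"roll":0,"dz":-4,"claw":0.4},{"dx":0,"dy":0,"roll":0,"dz":-4.45,"claw":0.4},{"dx":0,"dy":0,"roll":0,"dz":-4.45,"claw":0.2},{"dx":0,"dy":0,"roll":0,"dz":-4.45,"claw":0}]}}

```text
clock: 2.9
tcp_pos: [0.5623, 0.1163, 0.2025]
orientation: [0.001, 0.663, 0.749, 0.001]
wrist_force: [-0.1, -0.8, -0.9]
finger_gap: 0.0428
grip_force: 0.0
```

>>> {"fn": "send_rows", "kwargs": {"increments": [{"dx":0,"dy":0,"dz":0,"roll":0,"claw":-0.2},{"dx":0,"dy":0,"dz":0,"roll":0,"claw":-0.4},{"dx":0,"dy":0,"dz":0,"roll":0,"claw":-0.4},{"dx":0,"dy":0,"dz":0,"roll":0,"claw":-0.4},{"dx":0,"dy":0,"dz":0,"roll":0,"claw":-0.4}], "grip_force": 25}}

```text
clock: 3.52
tcp_pos: [0.5599, 0.1165, 0.2015]
orientation: [-0.0, 0.663, 0.749, -0.0]
wrist_force: [-5.4, 1.3, 4.9]
finger_gap: 0.0296
grip_force: 26.9
```

>>> {"fn": "send_rows", "kwargs": {"increments": [{"dx":0.07,"dy":-0.58,"dz":0.56,"roll":0,"claw":-0.4},{"dx":0.15,"dy":-1.24,"dz":1.02,"roll":0,"claw":-0.4},{"dx":0.24,"dy":-1.97,"dz":1.36,"roll":0,"claw":-0.4},{"dx":0.34,"dy":-2.75,"dz":1.56,"roll":0,"claw":-0.4},{"dx":0.43,"dy":-3.54,"dz":1.62,"roll":0,"claw":-0.4}]}}

```text
clock: 4.15
tcp_pos: [0.5713, 0.0264, 0.2407]
orientation: [-0.001, 0.663, 0.749, -0.0]
wrist_force: [-2.2, 3.3, -8.0]
finger_gap: 0.0299
grip_force: 25.3
```

>>> {"fn": "send_rows", "kwargs": {"increments": [{"dx":0.1,"dy":-0.8,"dz":-0.08,"roll":0,"claw":-0.4},{"dx":0.19,"dy":-1.57,"dz":-0.3,"roll":0,"claw":-0.4},{"dx":0.28,"dy":-2.29,"dz":-0.65,"roll":0,"claw":-0.4},{"dx":0.36,"dy":-2.95,"dz":-1.12,"roll":0,"claw":-0.4},{"dx":0.42,"dy":-3.45,"dz":-1.62,"roll":0,"claw":-0.4}]}}

```text
clock: 4.78
tcp_pos: [0.5823, -0.0603, 0.2006]
orientation: [0.0, 0.663, 0.748, 0.0]
wrist_force: [-3.0, 4.3, 3.1]
finger_gap: 0.0296
grip_force: 28.1
```

```bash
python3 - <<'E'
from h import *
t=cam('top'); s=cam('side')
a=cv2.resize(t['image'][160:225,195:305],(700,414),interpolation=cv2.INTER_CUBIC)
b=cv2.resize(s['image'][135:240,215:295],(450,590),interpolation=cv2.INTER_CUBIC)
o=np.zeros((590,800,3),np.uint8); o[:,350:]=b; o[:200,:350]=a[::2,::2][:200]; o[200:400,:350]=0
cv2.imwrite('pics/w2.png',o); print(get_state()['clock'],get_state()['wrist_force'],block(t,(187,189)),block(t,(352,228)))
E
```

```text
4.875 [-1.77521926 -0.91859388 -2.76545485] {'xy': array([0.5974, 0.2818, 0.02  ]), 'size': array([63., 44.]), 'yaw': np.float32(2.3), 'px': array([187.1, 188.8])} {'xy': array([ 0.4262, -0.3992,  0.02  ]), 'size': array([62., 45.]), 'yaw': np.float32(32.3), 'px': array([351.8, 228.6])}
```

View pics/w2.png

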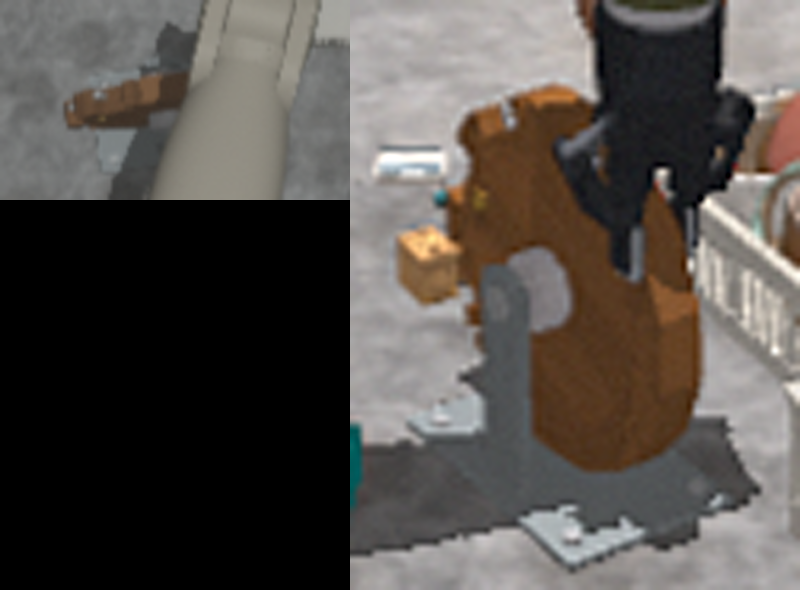

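The side crop shows the brass stud at (480,200), about 65° left of the top. The leading pockets are at (505,110) and (458,165). I'll compute the angle.

```bash
cat >> h.py <<'E'
H=np.array([.571,.0285,.145]); A=np.radians(7.0); X=np.array([np.cos(A),np.sin(A),0]); Y=np.array([-np.sin(A),np.cos(A),0])
def onface(c,px,x=-.015):
    o,d=ray(c,px); k=((H+X*x-o)@X)/(d@X); P=o+d*k[:,None]-H
    return np.c_[P@Y,P[:,2]]*1000
def stud(c,win=(210,140,300,225)):
    x0,y0,x1,y1=win; im=cv2.resize(c['image'][y0:y1,x0:x1],None,fx=4,fy=4,interpolation=cv2.INTER_CUBIC)
    h=cv2.cvtColor(im,cv2.COLOR_BGR2HSV); m=cv2.inRange(h,(19,130,70),(35,255,255))
    k,l,st,ce=cv2.connectedComponentsWithStats(m)
    for i in range(1,k):
        if st[i][4]>25:
            px=(ce[i]+.5)/4-.5+[x0,y0]; q=onface(c,[px])[0]; print('stud',px.round(1),st[i][4],q.round(1),'r',np.hypot(*q).round(1),'phi+y',np.degrees(np.arctan2(q[0],q[1])).round(1))
E
python3 - <<'E'
from h import *
s=cam('side'); stud(s); print(onface(s,[[238.1,170.6]])); print(get_state()['tcp_pos'])
E
```

```text
stud [237.5 170.2] 86 [81.1 24.6] r 84.7 phi+y 73.1
[[76.63275717 25.01168874]]
[ 0.58241754 -0.06098021  0.19980619]
```

>>> {"fn": "send_rows", "kwargs": {"increments": [{"dx":0,"dy":0,"dz":0,"roll":0,"claw":0.2},{"dx":0,"dy":0,"dz":0,"roll":0,"claw":0.2},{"dx":-0.17,"dy":1.4,"dz":1.12,"roll":0,"claw":0.2},{"dx":-0.38,"dy":3.1,"dz":1.6,"roll":0,"claw":0.2},{"dx":-0.38,"dy":3.1,"dz":1.6,"roll":0,"claw":0.2}]}}

```text
clock: 5.55
tcp_pos: [0.5734, 0.0215, 0.2422]
orientation: [0.002, 0.661, 0.75, 0.001]
wrist_force: [-0.9, -0.9, -0.1]
finger_gap: 0.0513
grip_force: 0.0
```

>>> {"fn": "send_rows", "kwargs": {"increments": [{"dx":0,"dy":0,"dz":0,"roll":0,"claw":0},{"dx":0,"dy":0,"dz":0,"roll":0,"claw":-0.3},{"dx":0,"dy":0,"dz":0,"roll":0,"claw":-0.4},{"dx":0,"dy":0,"dz":0,"roll":0,"claw":-0.4},{"dx":0,"dy":0,"dz":0,"roll":0,"claw":-0.4}]}}

```text
clock: 6.18
tcp_pos: [0.5724, 0.0182, 0.2398]
orientation: [-0.0, 0.663, 0.748, -0.001]
wrist_force: [-2.7, -1.7, 1.3]
finger_gap: 0.0298
grip_force: 26.4
```

```bash
python3 - <<'E'
from h import *
s=cam('side'); stud(s); p=get_state()['tcp_pos']; q=p-H; print(p,q@X*1000,q@Y*1000,q[2]*1000+19)
E
```

```text
stud [237.4 170.6] 61 [81.4 22.9] r 84.6 phi+y 74.3
[0.57233364 0.01821589 0.23973334] 0.07038532790358543 -10.369988277072153 113.73333650114338
```

>>> {"fn": "send_rows", "kwargs": {"increments": [{"dx":0.065,"dy":-0.53,"dz":-0.08,"roll":0,"claw":-0.4},{"dx":0.13,"dy":-1.06,"dz":-0.23,"roll":0,"claw":-0.4},{"dx":0.19,"dy":-1.58,"dz":-0.44,"roll":0,"claw":-0.4},{"dx":0.25,"dy":-2.06,"dz":-0.72,"roll":0,"claw":-0.4},{"dx":0.3,"dy":-2.43,"dz":-0.99,"roll":0,"claw":-0.4}]}}

```text
clock: 6.85
tcp_pos: [0.5801, -0.0429, 0.2148]
orientation: [-0.0, 0.663, 0.748, -0.0]
wrist_force: [-4.4, 3.6, 2.1]
finger_gap: 0.0293
grip_force: 28.2
```

>>> {"fn": "send_rows", "kwargs": {"increments": [{"dx":0,"dy":0,"dz":0,"roll":0,"claw":-0.4},{"dx":0,"dy":0,"dz":0,"roll":0,"claw":0.2},{"dx":0,"dy":0,"dz":0,"roll":0,"claw":0.2},{"dx":0,"dy":0,"dz":2.4,"roll":0,"claw":0.2},{"dx":0,"dy":0,"dz":4.8,"roll":0,"claw":0.8}]}}

```text
clock: 7.48
tcp_pos: [0.5799, -0.0417, 0.3363]
orientation: [-0.0, 0.663, 0.749, -0.0]
wrist_force: [1.8, -1.0, 0.3]
finger_gap: 0.0677
grip_force: 0.0
```

```bash
python3 - <<'E'
from h import *
s=cam('side'); stud(s); p=get_state()['tcp_pos']; q=p-H; print(p,q@X*1000,q@Y*1000,q[2]*1000+19)
E
```

```text
stud [240.8 163.5] 70 [57.5 63.1] r 85.4 phi+y 42.4
[ 0.58211701 -0.04212725  0.34597125] 2.426852378222551 -71.45562732262786 219.97124577691048
```

>>> {"fn": "send_rows", "kwargs": {"increments": [{"dx":0.1,"dy":2.4,"dz":0,"roll":-0.3,"claw":0.9},{"dx":0.3,"dy":4.8,"dz":0,"roll":-0.57,"claw":0.9},{"dx":0.5,"dy":7.2,"dz":0,"roll":-0.57,"claw":0.9},{"dx":0.6,"dy":9.6,"dz":0,"roll":-0.57,"claw":0.9},{"dx":0.6,"dy":12,"dz":0,"roll":-0.57,"claw":0.9}]}}

```text
clock: 8.15
tcp_pos: [0.5956, 0.2604, 0.3358]
orientation: [0.001, 0.692, 0.722, 0.001]
wrist_force: [0.9, 0.1, 0.1]
finger_gap: 0.0815
grip_force: 0.0
```

>>> {"fn": "send_rows", "kwargs": {"increments": [{"dx":0,"dy":0.96,"dz":0,"roll":0,"claw":0.9},{"dx":0,"dy":0.96,"dz":0,"roll":0,"claw":0.9},{"dx":0,"dy":0.96,"dz":-2,"roll":0,"claw":0.9},{"dx":0,"dy":0.96,"dz":-4,"roll":0,"claw":0.9},{"dx":0,"dy":0.96,"dz":-4,"roll":0,"claw":0.9}]}}

```text
clock: 8.78
tcp_pos: [0.5921, 0.2799, 0.2306]
orientation: [-0.002, 0.693, 0.721, -0.005]
wrist_force: [0.2, -0.7, -0.5]
finger_gap: 0.0809
grip_force: 0.0
```

```bash
python3 - <<'E'
from h import *
t=cam('top'); s=cam('side'); stud(s); st=get_state(); print(st['tcp_pos'],st['finger_gap'])
print(block(t,(352,228)))
cv2.imwrite('pics/v3.png',np.vstack([cv2.resize(t['image'][165:215,165:295],(780,300),interpolation=cv2.INTER_CUBIC),cv2.resize(s['image'][140:195,190:333],(780,300),interpolation=cv2.INTER_CUBIC)]))
E
```

```text
stud [240.8 163.2] 58 [57.6 64.1] r 86.2 phi+y 41.9
[0.59590919 0.28138683 0.23708812] 0.08129516205126786
{'xy': array([ 0.4262, -0.3992,  0.02  ]), 'size': array([63., 45.]), 'yaw': np.float32(31.6), 'px': array([351.8, 228.6])}
```

View pics/v3.png

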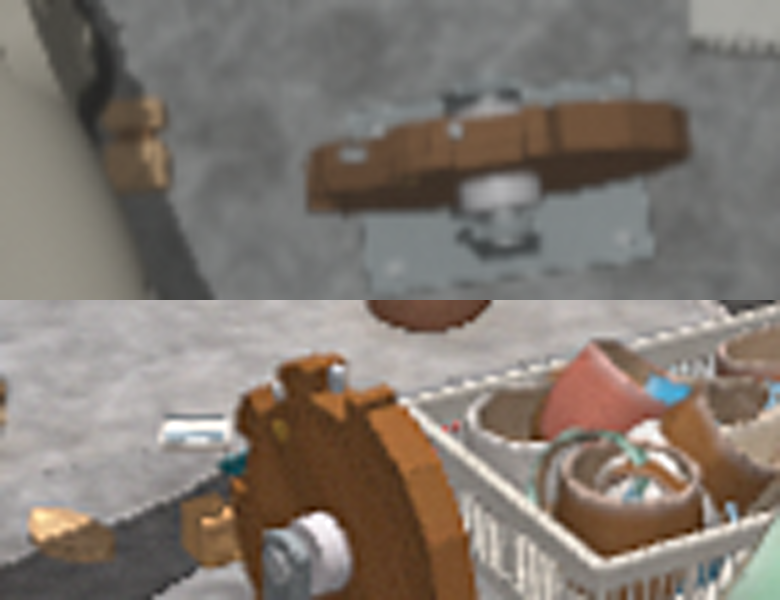

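The pocket at the top is visible in the top crop, walls at x≈450 and 525, with the key at (456,130). The stud is in the side crop at (280,432). I'll measure the pocket centre from grey-level edges.

```bash
cat >> h.py <<'E'
def pocket(t):
    # intensity profile along rim (y_s) at several axial offsets, z=rim top
    for x in(-.009,-.005,0):
        ys=np.arange(-45,46,1.)/1000; P=H+x*X+ys[:,None]*Y; P[:,2]=.145+np.sqrt(.125**2-ys**2)
        uv=proj(t,P).astype(np.float32); g=cv2.remap(t['image'],uv[:,0].reshape(1,-1),uv[:,1].reshape(1,-1),cv2.INTER_CUBIC)[0].astype(int).sum(1)
        d=np.convolve(g,[1,1,1,0,-1,-1,-1],'same'); o=[i for i in range(4,87) if abs(d[i])>60 and abs(d[i])==abs(d[i-3:i+4]).max()]
        print('x',x,[(int(ys[i]*1000),int(d[i])) for i in o])
E
python3 - <<'E'
from h import *
t=cam('top'); pocket(t)
print(onz(t,(np.array([[450.,133],[525,130]])+.5)/6-.5+[165,165],.269)@Y*1000-H@Y*1000)
cv2.imwrite('pics/v4.png',cv2.resize(t['image'][172:202,225:270],(800,533),interpolation=cv2.INTER_CUBIC))
E
```

```text
x -0.009 [(-33, 109), (-21, -113), (-16, 90)]
x -0.005 [(-32, 132), (-21, -81), (-16, 72), (37, -80)]
x 0 [(-32, 161), (-22, -63), (18, 227), (24, -158), (37, -96)]
[ 25.25022073 -19.84412823]
```

View pics/v4.png

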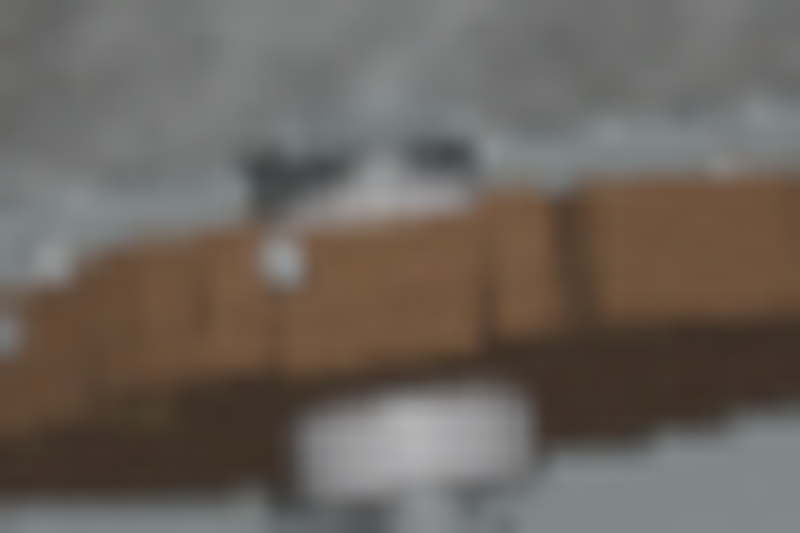

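>>> {"fn": "send_rows", "kwargs": {"increments": [{"dx":0,"dy":0,"dz":-2.4,"roll":0,"claw":0.9},{"dx":0,"dy":0,"dz":-4.8,"roll":0,"claw":0.9},{"dx":0,"dy":0,"dz":-7,"roll":0,"claw":0.9},{"dx":0,"dy":0,"dz":-8.6,"roll":0,"claw":0.9},{"dx":0,"dy":0,"dz":-9.2,"roll":0,"claw":0.9}]}}

```text
clock: 9.55
tcp_pos: [0.5965, 0.2822, 0.0056]
orientation: [0.0, 0.692, 0.722, 0.0]
wrist_force: [-0.2, -0.2, -0.1]
finger_gap: 0.0814
grip_force: 0.0
```

>>> {"fn": "send_rows", "kwargs": {"increments": [{"dx":0,"dy":0,"dz":0,"roll":0,"claw":0.9},{"dx":0,"dy":0,"dz":0,"roll":0,"claw":0.5},{"dx":0,"dy":0,"dz":0,"roll":0,"claw":0.3},{"dx":0,"dy":0,"dz":0,"roll":0,"claw":0.3},{"dx":0,"dy":0,"dz":0,"roll":0,"claw":0.3}], "grip_force": 25}}

```text
clock: 10.18
tcp_pos: [0.5976, 0.2828, 0.0084]
orientation: [0.001, 0.692, 0.722, 0.002]
wrist_force: [0.6, -0.5, 5.9]
finger_gap: 0.0596
grip_force: 27.8
```

>>> {"fn": "send_rows", "kwargs": {"increments": [{"dx":0,"dy":0,"dz":1,"roll":0,"claw":0.3},{"dx":0,"dy":0,"dz":3.4,"roll":0,"claw":0.3},{"dx":0,"dy":0,"dz":5.8,"roll":0,"claw":0.3},{"dx":0,"dy":0,"dz":8.2,"roll":0,"claw":0.3},{"dx":0,"dy":0,"dz":10.6,"roll":0,"claw":0.3}]}}

```text
clock: 10.8
tcp_pos: [0.5949, 0.282, 0.2736]
orientation: [0.0, 0.692, 0.722, 0.001]
wrist_force: [1.6, 0.2, -0.1]
finger_gap: 0.0598
grip_force: 27.4
```

>>> {"fn": "send_rows", "kwargs": {"increments": [{"dx":0,"dy":0,"dz":2.2,"roll":0.2,"claw":0.3},{"dx":0,"dy":-1,"dz":2.8,"roll":0.57,"claw":0.3},{"dx":-0.3,"dy":-3.2,"dz":2.8,"roll":0.57,"claw":0.3},{"dx":-0.6,"dy":-5.5,"dz":2.8,"roll":0.57,"claw":0.3},{"dx":-0.8,"dy":-7.8,"dz":2.8,"roll":0.57,"claw":0.3}]}}

```text
clock: 11.42
tcp_pos: [0.5746, 0.0857, 0.3415]
orientation: [0.001, 0.663, 0.749, 0.001]
wrist_force: [1.5, 0.1, -0.4]
finger_gap: 0.0594
grip_force: 27.5
```

>>> {"fn": "send_rows", "kwargs": {"increments": [{"dx":-0.2,"dy":-2.2,"dz":0,"roll":0,"claw":0.3},{"dx":-0.24,"dy":-2.27,"dz":0,"roll":0,"claw":0.3},{"dx":-0.24,"dy":-2.27,"dz":-0.5,"roll":0,"claw":0.3},{"dx":-0.24,"dy":-2.27,"dz":-1,"roll":0,"claw":0.3},{"dx":-0.24,"dy":-2.27,"dz":-1,"roll":0,"claw":0.3}]}}

```text
clock: 12.05
tcp_pos: [0.5684, 0.0317, 0.3134]
orientation: [-0.001, 0.662, 0.749, -0.001]
wrist_force: [0.3, 0.8, -0.4]
finger_gap: 0.0593
grip_force: 27.5
```

```bash
python3 - <<'E'
from h import *
t=cam('top'); s=cam('side'); st=get_state(); p=st['tcp_pos']; q=p-H; print(p,q@X*1000,q@Y*1000,st['finger_gap'],st['orientation'],st['wrist_force'])
a=cv2.resize(t['image'][165:205,220:280],(400,300),interpolation=cv2.INTER_CUBIC);b=cv2.resize(s['image'][130:190,225:285],(400,400),interpolation=cv2.INTER_CUBIC)
o=np.zeros((400,800,3),np.uint8);o[:300,:400]=a;o[:,400:]=b;cv2.imwrite('pics/v5.png',o)
E
```

```text
[0.56900236 0.03139222 0.31484654] -1.6302721354271328 3.1141124562199605 0.059661241852869605 [-3.98373396e-04  6.62321312e-01  7.49219766e-01 -2.50947146e-04] [ 0.17704257 -0.2163321   0.02435987]
```

View pics/v5.png

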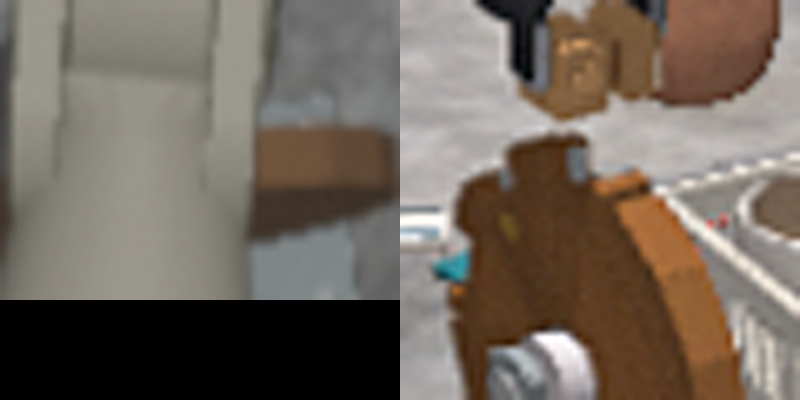

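The side crop shows block A held level at (590,60), directly above the pocket, with the groove on the far (+x) side. I'll settle and average the pose.

>>> {"fn": "send_rows", "kwargs": {"increments": [{"dx":0,"dy":0,"dz":-0.3,"roll":0,"claw":0.3},{"dx":0,"dy":0,"dz":-0.6,"roll":0,"claw":0.3},{"dx":0,"dy":0,"dz":-0.6,"roll":0,"claw":0.3},{"dx":0,"dy":0,"dz":-0.6,"roll":0,"claw":0.3},{"dx":0,"dy":0,"dz":-0.6,"roll":0,"claw":0.3}]}}

```text
clock: 12.78
tcp_pos: [0.5694, 0.0303, 0.3006]
orientation: [0.0, 0.663, 0.749, 0.0]
wrist_force: [1.0, 0.0, -1.4]
finger_gap: 0.0598
grip_force: 27.5
```

```bash
cat >> h.py <<'E'
def pose(n=5):
    L=[];F=[]
    for i in range(n):
        if i: read_camera('top')
        st=get_state(); L.append(st['tcp_pos']); F.append(st['wrist_force'])
    L=np.array(L);q=L-H; print('tcp',L.mean(0).round(4),'sd',(L.std(0)*1000).round(1),'sx sy',(q@X).mean().round(4)*1000,(q@Y).mean().round(4)*1000,'F',np.mean(F,0).round(1),'gap',st['finger_gap'].round(4))
E
python3 -c "
from h import *
pose(6)"
```

```text
Traceback (most recent call last):
  File "h.py", line 64, in pose
    L=np.array(L);q=L-H; print('tcp',L.mean(0).round(4),'sd',(L.std(0)*1000).round(1),'sx sy',(q@X).mean().round(4)*1000,(q@Y).mean().round(4)*1000,'F',np.mean(F,0).round(1),'gap',st['finger_gap'].round(4))
                                                                                                                                                                                    ^^^^^^^^^^^^^^^^^^^^^^
AttributeError: 'float' object has no attribute 'round'
```

```bash
sed -i "s/st\['finger_gap'\].round(4)/round(st['finger_gap'],4)/" h.py; python3 -c "
from h import *
pose(6)"
```

```text
tcp [0.5692 0.0303 0.3004] sd [0. 0. 0.] sx sy -1.5 2.0 F [ 0.   0.1 -0.6] gap 0.0599
```

>>> {"fn": "send_rows", "kwargs": {"increments": [{"dx":0.06,"dy":0.01,"dz":-0.3,"roll":0,"claw":0.3},{"dx":0.06,"dy":0.01,"dz":-0.6,"roll":0,"claw":0.3},{"dx":0.06,"dy":0.01,"dz":-0.9,"roll":0,"claw":0.3},{"dx":0.06,"dy":0.01,"dz":-1.1,"roll":0,"claw":0.3},{"dx":0.06,"dy":0.01,"dz":-1.2,"roll":0,"claw":0.3}]}}

```text
clock: 13.9
tcp_pos: [0.5709, 0.03, 0.2719]
orientation: [0.001, 0.663, 0.749, 0.0]
wrist_force: [-2.6, -1.5, 11.1]
finger_gap: 0.0596
grip_force: 25.6
```

```bash
python3 -c "
from h import *
pose(4); s=cam('side'); stud(s)"
```

```text
tcp [0.5709 0.03   0.2719] sd [0. 0. 0.] sx sy 0.1 1.5 F [-2.5 -1.2  8.3] gap 0.0596
stud [241.1 163.4] 55 [55.3 64.6] r 85.1 phi+y 40.6
```

>>> {"fn": "send_rows", "kwargs": {"increments": [{"dx":-0.02,"dy":0,"dz":-0.02,"roll":0,"claw":0.3},{"dx":-0.04,"dy":-0.005,"dz":-0.04,"roll":0,"claw":0.3},{"dx":-0.06,"dy":-0.01,"dz":-0.06,"roll":0,"claw":0.3},{"dx":-0.06,"dy":-0.01,"dz":-0.08,"roll":0,"claw":0.3},{"dx":-0.06,"dy":-0.01,"dz":-0.08,"roll":0,"claw":0.3}]}}

```text
clock: 14.72
tcp_pos: [0.5708, 0.0297, 0.2711]
orientation: [0.003, 0.663, 0.749, 0.001]
wrist_force: [-0.1, -1.1, 11.1]
finger_gap: 0.0597
grip_force: 25.8
```

```bash
python3 -c "
from h import *
pose(4); s=cam('side'); t=cam('top')
cv2.imwrite('pics/v6.png',cv2.resize(s['image'][130:185,225:298],(797,600),interpolation=cv2.INTER_CUBIC))"
```

```text
tcp [0.5708 0.0297 0.2711] sd [0. 0. 0.] sx sy -0.0 1.2 F [ 0.1 -1.1 10.8] gap 0.0597
```

View pics/v6.png

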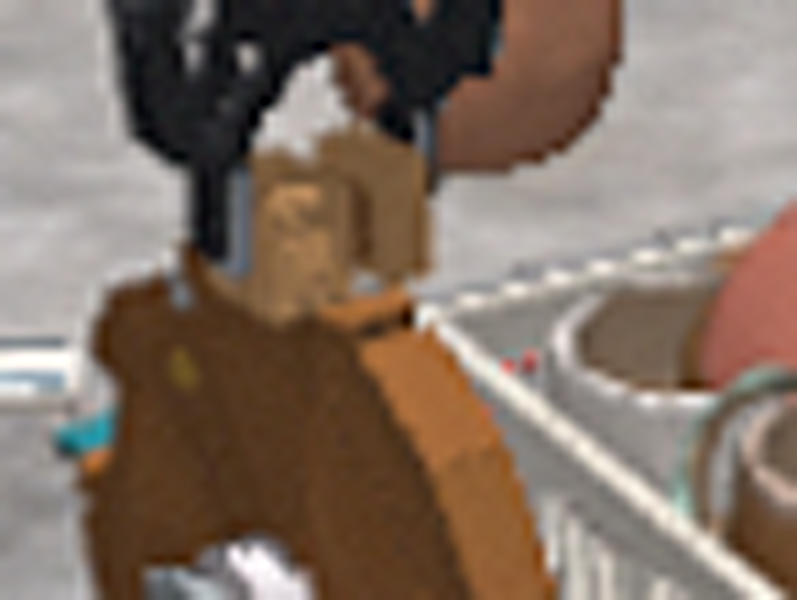

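>>> {"fn": "send_rows", "kwargs": {"increments": [{"dx":0,"dy":0,"dz":0.05,"roll":0,"claw":0.3},{"dx":-0.03,"dy":0,"dz":0.05,"roll":0,"claw":0.3},{"dx":-0.06,"dy":0,"dz":0.05,"roll":0,"claw":0.3},{"dx":-0.08,"dy":-0.01,"dz":0.05,"roll":0,"claw":0.3},{"dx":-0.08,"dy":-0.01,"dz":0.05,"roll":0,"claw":0.3}]}}

```text
clock: 15.6
tcp_pos: [0.5684, 0.0302, 0.2699]
orientation: [0.001, 0.663, 0.749, 0.001]
wrist_force: [4.7, 0.8, 1.4]
finger_gap: 0.0595
grip_force: 27.7
```

```bash
python3 -c "
from h import *
pose(3)"
```

```text
tcp [0.5684 0.0302 0.2699] sd [0. 0. 0.] sx sy -2.4 2.0 F [4.8 0.7 2.2] gap 0.06
```

>>> {"fn": "send_rows", "kwargs": {"increments": [{"dx":0.03,"dy":0,"dz":-0.1,"roll":0,"claw":0.3},{"dx":0.05,"dy":0,"dz":-0.2,"roll":0,"claw":0.3},{"dx":0.05,"dy":0,"dz":-0.3,"roll":0,"claw":0.3},{"dx":0.05,"dy":0,"dz":-0.35,"roll":0,"claw":0.3},{"dx":0.05,"dy":0,"dz":-0.35,"roll":0,"claw":0.3}]}}

```text
clock: 16.32
tcp_pos: [0.5686, 0.0302, 0.2606]
orientation: [0.0, 0.663, 0.749, 0.0]
wrist_force: [4.9, 1.8, 0.6]
finger_gap: 0.0599
grip_force: 27.6
```

```bash
python3 -c "
from h import *
pose(3)"
```

```text
tcp [0.5686 0.0302 0.2606] sd [0. 0. 0.] sx sy -2.1 2.0 F [5.  1.3 0.6] gap 0.0598
```

>>> {"fn": "send_rows", "kwargs": {"increments": [{"dx":0.04,"dy":0,"dz":0,"roll":0,"claw":0.3},{"dx":0.06,"dy":0,"dz":-0.06,"roll":0,"claw":0.3},{"dx":0.06,"dy":0,"dz":-0.14,"roll":0,"claw":0.3},{"dx":0.06,"dy":0,"dz":-0.2,"roll":0,"claw":0.3},{"dx":0.06,"dy":0,"dz":-0.2,"roll":0,"claw":0.3}]}}

```text
clock: 17.05
tcp_pos: [0.5688, 0.0302, 0.2571]
orientation: [-0.0, 0.663, 0.749, -0.0]
wrist_force: [-4.1, 0.8, 9.1]
finger_gap: 0.06
grip_force: 28.7
```

```bash
python3 -c "
from h import *
pose(3)"
```

```text
tcp [0.5688 0.0302 0.2571] sd [0. 0. 0.] sx sy -1.9 1.9 F [-3.6  0.5  9.4] gap 0.0597
```

>>> {"fn": "send_rows", "kwargs": {"increments": [{"dx":0,"dy":0,"dz":0.06,"roll":0,"claw":0.3},{"dx":0,"dy":0,"dz":0.06,"roll":0,"claw":0.6},{"dx":0,"dy":0,"dz":0.06,"roll":0,"claw":0.6},{"dx":0,"dy":0,"dz":1.2,"roll":0,"claw":0.6},{"dx":0,"dy":0,"dz":3.4,"roll":0,"claw":0.6}]}}

```text
clock: 17.77
tcp_pos: [0.5687, 0.03, 0.3389]
orientation: [-0.002, 0.663, 0.749, -0.002]
wrist_force: [1.6, 0.4, 1.4]
finger_gap: 0.0684
grip_force: 0.0
```

>>> {"fn": "send_rows", "kwargs": {"increments": [{"dx":-0.11,"dy":1.51,"dz":0,"roll":0,"claw":0.4},{"dx":-0.11,"dy":1.51,"dz":0,"roll":0,"claw":0.2},{"dx":-0.11,"dy":1.51,"dz":0,"roll":0,"claw":0.2},{"dx":-0.11,"dy":1.51,"dz":0,"roll":0,"claw":0.2},{"dx":-0.11,"dy":1.51,"dz":0,"roll":0,"claw":0.2}]}}

```text
clock: 18.4
tcp_pos: [0.5671, 0.0672, 0.3403]
orientation: [-0.0, 0.663, 0.748, -0.0]
wrist_force: [-0.7, -0.1, -0.6]
finger_gap: 0.0512
grip_force: 0.0
```

```bash
python3 -c "
from h import *
pose(3); s=cam('side'); stud(s)
cv2.imwrite('pics/v7.png',cv2.resize(s['image'][130:185,225:298],(797,600),interpolation=cv2.INTER_CUBIC))"
```

```text
tcp [0.5671 0.0673 0.3405] sd [0.  0.1 0.1] sx sy 0.9 38.9 F [-0.4  0.3 -0. ] gap 0.0513
stud [241.4 163.5] 59 [53.7 64.6] r 84.0 phi+y 39.7
```

View pics/v7.png

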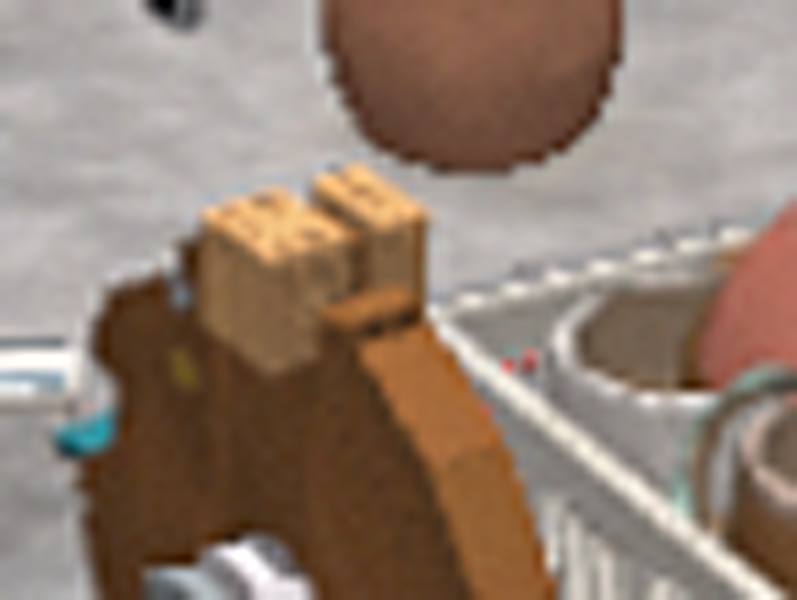

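Block A sits home in pocket2, with its top level at (310,220) in the crop. Next I pinch the rim between pocket2 and pocket1 and turn the wheel by about 40°.

>>> {"fn": "send_rows", "kwargs": {"increments": [{"dx":-0.03,"dy":0,"dz":-2,"roll":0,"claw":0.2},{"dx":-0.03,"dy":0,"dz":-4,"roll":0,"claw":0.2},{"dx":-0.03,"dy":0,"dz":-4.3,"roll":0,"claw":0.2},{"dx":-0.03,"dy":0,"dz":-4.3,"roll":0,"claw":0},{"dx":-0.03,"dy":0,"dz":-4.3,"roll":0,"claw":-0.2}]}}

```text
clock: 19.18
tcp_pos: [0.568, 0.0678, 0.2359]
orientation: [0.002, 0.663, 0.749, 0.001]
wrist_force: [0.3, -0.6, -0.4]
finger_gap: 0.0342
grip_force: 0.0
```

>>> {"fn": "send_rows", "kwargs": {"increments": [{"dx":0,"dy":0,"dz":0,"roll":0,"claw":-0.4},{"dx":0,"dy":0,"dz":0,"roll":0,"claw":-0.4},{"dx":0,"dy":0,"dz":0,"roll":0,"claw":-0.4},{"dx":0,"dy":0,"dz":0,"roll":0,"claw":-0.4},{"dx":0,"dy":0,"dz":0,"roll":0,"claw":-0.4}]}}

```text
clock: 19.8
tcp_pos: [0.5662, 0.0678, 0.2359]
orientation: [0.001, 0.663, 0.749, 0.0]
wrist_force: [-5.5, -0.2, 4.4]
finger_gap: 0.0297
grip_force: 27.3
```

>>> {"fn": "send_rows", "kwargs": {"increments": [{"dx":0.04,"dy":-0.3,"dz":0.1,"roll":0,"claw":-0.4},{"dx":0.07,"dy":-0.6,"dz":0.17,"roll":0,"claw":-0.4},{"dx":0.11,"dy":-0.91,"dz":0.23,"roll":0,"claw":-0.4},{"dx":0.15,"dy":-1.23,"dz":0.26,"roll":0,"claw":-0.4},{"dx":0.19,"dy":-1.54,"dz":0.27,"roll":0,"claw":-0.4}]}}

```text
clock: 20.42
tcp_pos: [0.5709, 0.03, 0.2416]
orientation: [-0.0, 0.663, 0.749, 0.001]
wrist_force: [-4.4, 2.8, 0.3]
finger_gap: 0.0297
grip_force: 26.7
```

>>> {"fn": "send_rows", "kwargs": {"increments": [{"dx":0.04,"dy":-0.32,"dz":-0.01,"roll":0,"claw":-0.4},{"dx":0.08,"dy":-0.63,"dz":-0.04,"roll":0,"claw":-0.4},{"dx":0.12,"dy":-0.94,"dz":-0.1,"roll":0,"claw":-0.4},{"dx":0.15,"dy":-1.25,"dz":-0.18,"roll":0,"claw":-0.4},{"dx":0.19,"dy":-1.57,"dz":-0.28,"roll":0,"claw":-0.4}]}}

```text
clock: 21.05
tcp_pos: [0.5759, -0.0092, 0.2343]
orientation: [-0.0, 0.663, 0.749, 0.001]
wrist_force: [-2.9, 4.6, 0.7]
finger_gap: 0.0295
grip_force: 34.7
```

```bash
python3 -c "
from h import *
pose(3); s=cam('side'); stud(s)"
```

```text
tcp [ 0.576  -0.0099  0.234 ] sd [0.1 0.5 0.2] sx sy 0.2 -38.800000000000004 F [-4.   2.7  1.7] gap 0.0296
stud [249.2 164.3] 79 [ 2.6 84.5] r 84.5 phi+y 1.7
```

>>> {"fn": "send_rows", "kwargs": {"increments": [{"dx":0,"dy":0,"dz":0,"roll":0,"claw":0.2},{"dx":0,"dy":0,"dz":0,"roll":0,"claw":0.2},{"dx":0,"dy":0,"dz":2,"roll":0,"claw":0.2},{"dx":0,"dy":0,"dz":4,"roll":0,"claw":0.2},{"dx":0,"dy":-2,"dz":4,"roll":0.6,"claw":0.9}]}}

```text
clock: 21.82
tcp_pos: [0.5783, -0.0586, 0.3383]
orientation: [0.004, 0.628, 0.778, 0.002]
wrist_force: [1.3, -1.2, -1.1]
finger_gap: 0.0679
grip_force: 0.0
```

>>> {"fn": "send_rows", "kwargs": {"increments": [{"dx":-0.6,"dy":-2.2,"dz":0,"roll":0.6,"claw":0.9},{"dx":-1.6,"dy":-4.4,"dz":0,"roll":1.2,"claw":0.9},{"dx":-2.5,"dy":-6.6,"dz":0,"roll":1.9,"claw":0.9},{"dx":-3.4,"dy":-8.6,"dz":0,"roll":2.5,"claw":0.9},{"dx":-3.4,"dy":-8.6,"dz":0,"roll":2.5,"claw":0.9}]}}

```text
clock: 22.45
tcp_pos: [0.4897, -0.2787, 0.3329]
orientation: [0.0, 0.489, 0.872, -0.001]
wrist_force: [-0.4, 0.2, 0.8]
finger_gap: 0.081
grip_force: 0.0
```

```bash
python3 -c "
from h import *
pose(2); s=cam('side'); t=cam('top'); stud(s); pocket(t)
print(block(t,(352,228)), block(t,(352,228),s,(276,298)))
cv2.imwrite('pics/v8.png',np.vstack([cv2.resize(t['image'][168:205,215:283],(800,435),interpolation=cv2.INTER_CUBIC)]))"
```

```text
tcp [ 0.4901 -0.2778  0.333 ] sd [0.4 0.9 0.1] sx sy -117.7 -294.20000000000005 F [-0.5  0.3  0.2] gap 0.0813
stud [249.4 164.3] 74 [ 1.1 85.1] r 85.1 phi+y 0.8
x -0.009 [(-21, -145), (-16, 118)]
x -0.005 [(-36, -65), (-31, 76), (-21, -115), (-16, 108)]
x 0 [(-37, -103), (-32, 104), (-22, -107), (-17, 88), (18, 221), (24, -164), (37, -76)]Traceback (most recent call last):
  File "<string>", line 4, in <module>
    print(block(t,(352,228)), block(t,(352,228),s,(276,298)))
          ~~~~~^^^^^^^^^^^^^
  File "h.py", line 33, in block
    c=blob(t['image'],*TAN,near); P=onz(t,c,0.04)[:,:2]
                                    ~~~^^^^^^^^^^
  File "h.py", line 10, in onz
    o,d=ray(c,px); return o+d*((z-o[2])/d[:,2])[:,None]
        ~~~^^^^^^
  File "h.py", line 6, in ray
    u=cv2.undistortPoints(np.array(px,float).reshape(-1,1,2),c['K'],c['d']).reshape(-1,2)
                          ~~~~~~~~~~~~~~~~~~~~~~~~~~^^^^^^^^
ValueError: cannot reshape array of size 1 into shape (1,2)
```

```bash
python3 -c "
from h import *
s=cam('side'); t=cam('top')
for im,n in((s,(276,298)),(t,(352,228))):
    c=blob(im['image'],*TAN,n); print(None if c is None else (cen(c),cv2.contourArea(c.astype(np.float32)),onz(im,[cen(c)],.02)))
z=np.load('c0.npz'); c=blob(z['s'],*TAN,(276,298)); print('before',cen(c),cv2.contourArea(c.astype(np.float32)))
cv2.imwrite('pics/v8.png',np.hstack([cv2.resize(t['image'][170:260,300:400],(400,360)),cv2.resize(s['image'][240:330,220:320],(400,360))]))"
```

```text
(array([265.19540945, 294.16851198]), 389.5, array([[ 0.410751  , -0.36915187,  0.02      ]]))
None
before [274.72672536 298.54142319] 395.75
```

View pics/v8.png

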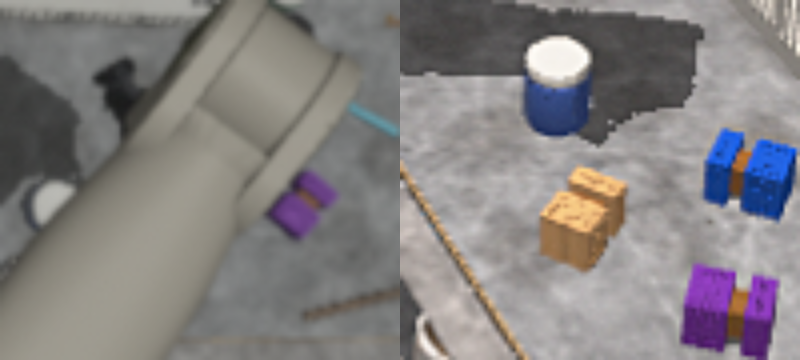

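The picture shows block B knocked aside: it is now at (584,218) in the right crop, about 3 cm from where it was, and hidden from the top camera by the arm. I'll swing the arm clear and remeasure.

>>> {"fn": "send_rows", "kwargs": {"increments": [{"dx":0.5,"dy":2,"dz":0,"roll":0,"claw":0.9},{"dx":0.5,"dy":4.4,"dz":0,"roll":0,"claw":0.9},{"dx":0.5,"dy":6.8,"dz":0,"roll":0,"claw":0.9},{"dx":0.5,"dy":6.8,"dz":0,"roll":0,"claw":0.9},{"dx":0.5,"dy":6.8,"dz":0,"roll":0,"claw":0.9}]}}

```text
clock: 23.32
tcp_pos: [0.5039, -0.1039, 0.3334]
orientation: [0.001, 0.486, 0.874, -0.0]
wrist_force: [1.2, -0.4, -0.2]
finger_gap: 0.0815
grip_force: 0.0
```

```bash
python3 -c "
from h import *
s=cam('side'); t=cam('top'); P=np.array([.411,-.369,.02]); n=proj(t,P)[0]; print(n)
print(block(t,n,s,(265,294))); pose(2); stud(s); pocket(t)"
```

```text
[344.56277839 232.39963665]
{'xy': array([ 0.4099, -0.3704,  0.02  ]), 'size': array([64., 44.]), 'yaw': np.float32(34.3), 'px': array([344.9, 232.7]), 'tri': array([ 0.41  , -0.3702,  0.0212])}
tcp [ 0.5037 -0.1056  0.333 ] sd [0.  0.2 0. ] sx sy -83.2 -124.89999999999999 F [ 0.4 -0.2 -0.2] gap 0.0811
stud [249.3 164.4] 79 [ 1.4 84.4] r 84.4 phi+y 1.0
x -0.009 [(-35, 145), (-21, -141), (-16, 119)]
x -0.005 [(-32, 92), (-31, 92), (-22, -122), (-16, 112)]
x 0 [(-32, 89), (-31, 89), (-22, -93), (-17, 73), (18, 213), (24, -166), (36, -72), (37, -72)]
```

>>> {"fn": "send_rows", "kwargs": {"increments": [{"dx":-0.8,"dy":-2.2,"dz":0,"roll":0.3,"claw":0.9},{"dx":-1.6,"dy":-4.4,"dz":0,"roll":0.3,"claw":0.9},{"dx":-2.4,"dy":-6.6,"dz":0,"roll":0.3,"claw":0.9},{"dx":-3.2,"dy":-8.8,"dz":-0.5,"roll":0.3,"claw":0.9},{"dx":-3.75,"dy":-10.58,"dz":-1.5,"roll":0.3,"claw":0.9}]}}

```text
clock: 24.1
tcp_pos: [0.4083, -0.3735, 0.2958]
orientation: [0.001, 0.47, 0.883, -0.001]
wrist_force: [-0.2, 0.7, -0.6]
finger_gap: 0.0811
grip_force: 0.0
```

>>> {"fn": "send_rows", "kwargs": {"increments": [{"dx":0,"dy":0,"dz":-1.5,"roll":0,"claw":0.9},{"dx":0,"dy":0,"dz":-3.9,"roll":0,"claw":0.9},{"dx":0,"dy":0,"dz":-6.3,"roll":0,"claw":0.9},{"dx":0,"dy":0,"dz":-8.5,"roll":0,"claw":0.9},{"dx":0,"dy":0,"dz":-8.5,"roll":0,"claw":0.9}]}}

```text
clock: 24.72
tcp_pos: [0.4062, -0.3673, 0.0787]
orientation: [-0.005, 0.469, 0.883, 0.002]
wrist_force: [-0.9, -0.3, 0.9]
finger_gap: 0.0811
grip_force: 0.0
```

```bash
python3 -c "
from h import *
s=cam('side'); c=blob(s['image'],*TAN,(265,294)); print(cen(c)); pose(3); print(get_state()['orientation'])"
```

```text
[265.27203382 294.22370221]
tcp [ 0.4094 -0.3704  0.0837] sd [1.  0.9 1.4] sx sy -209.0 -376.2 F [ 0.2 -0.3  0.8] gap 0.0813
[ 1.50970068e-03  4.68819629e-01  8.83292433e-01 -5.95075397e-04]
```

Block B hasn't moved again. Descend from 0.083 to 0.006 and grasp.

>>> {"fn": "send_rows", "kwargs": {"increments": [{"dx":0.02,"dy":0,"dz":-1.5,"roll":0,"claw":0.9},{"dx":0.02,"dy":0,"dz":-2.6,"roll":0,"claw":0.9},{"dx":0.02,"dy":0,"dz":-3.08,"roll":0,"claw":0.9},{"dx":0.02,"dy":0,"dz":-3.08,"roll":0,"claw":0.9},{"dx":0.02,"dy":0,"dz":-3.08,"roll":0,"claw":0.6}]}}

```text
clock: 25.5
tcp_pos: [0.4112, -0.3707, 0.0078]
orientation: [0.001, 0.468, 0.884, -0.001]
wrist_force: [0.8, 0.7, -0.7]
finger_gap: 0.0683
grip_force: 0.0
```

>>> {"fn": "send_rows", "kwargs": {"increments": [{"dx":0,"dy":0,"dz":0,"roll":0,"claw":0.4},{"dx":0,"dy":0,"dz":0,"roll":0,"claw":0.3},{"dx":0,"dy":0,"dz":0,"roll":0,"claw":0.3},{"dx":0,"dy":0,"dz":0,"roll":0,"claw":0.3},{"dx":0,"dy":0,"dz":0,"roll":0,"claw":0.3}]}}

```text
clock: 26.12
tcp_pos: [0.4111, -0.3705, 0.0077]
orientation: [0.001, 0.468, 0.884, -0.001]
wrist_force: [0.2, 0.2, 6.4]
finger_gap: 0.0598
grip_force: 28.0
```

```bash
python3 -c "
from h import *
pose(2)"
```

```text
tcp [ 0.4111 -0.3705  0.0077] sd [0. 0. 0.] sx sy -207.3 -376.5 F [0.  0.2 6.5] gap 0.0596
```

>>> {"fn": "send_rows", "kwargs": {"increments": [{"dx":0,"dy":0,"dz":1,"roll":0,"claw":0.3},{"dx":0,"dy":0,"dz":3.4,"roll":0,"claw":0.3},{"dx":0,"dy":0,"dz":5.8,"roll":0,"claw":0.3},{"dx":0,"dy":0,"dz":8.2,"roll":0,"claw":0.3},{"dx":0,"dy":0,"dz":10.6,"roll":0,"claw":0.3}]}}

```text
clock: 26.8
tcp_pos: [0.41, -0.3691, 0.2735]
orientation: [0.0, 0.468, 0.884, -0.0]
wrist_force: [1.3, -1.6, -0.5]
finger_gap: 0.0597
grip_force: 27.4
```

>>> {"fn": "send_rows", "kwargs": {"increments": [{"dx":0.3,"dy":0.8,"dz":2,"roll":-0.4,"claw":0.3},{"dx":1.1,"dy":2.8,"dz":2.8,"roll":-1.1,"claw":0.3},{"dx":2,"dy":5,"dz":2.8,"roll":-1.9,"claw":0.3},{"dx":2.9,"dy":7.2,"dz":2.8,"roll":-2.6,"claw":0.3},{"dx":3.8,"dy":9.4,"dz":2.8,"roll":-3.4,"claw":0.3}]}}

```text
clock: 27.42
tcp_pos: [0.5055, -0.1327, 0.3416]
orientation: [0.0, 0.664, 0.747, 0.0]
wrist_force: [1.9, 0.1, -0.4]
finger_gap: 0.0598
grip_force: 27.4
```

>>> {"fn": "send_rows", "kwargs": {"increments": [{"dx":0.8,"dy":2.2,"dz":0,"roll":0,"claw":0.3},{"dx":1.6,"dy":4.4,"dz":0,"roll":0,"claw":0.3},{"dx":2.53,"dy":6.61,"dz":0,"roll":0,"claw":0.3},{"dx":2.53,"dy":6.61,"dz":0,"roll":0,"claw":0.3},{"dx":2.53,"dy":6.61,"dz":0,"roll":0,"claw":0.3}]}}

```text
clock: 28.05
tcp_pos: [0.5682, 0.031, 0.341]
orientation: [-0.0, 0.663, 0.749, -0.0]
wrist_force: [-0.3, 0.3, -0.7]
finger_gap: 0.0598
grip_force: 27.5
```

```bash
python3 -c "
from h import *
pose(4); print(get_state()['orientation']); s=cam('side'); stud(s)"
```

```text
tcp [0.5681 0.0302 0.3412] sd [0.  0.6 0.1] sx sy -2.7 2.0 F [-0.2 -0.1 -0.4] gap 0.0597
[ 1.67339231e-04  6.63667804e-01  7.48027417e-01 -1.66341226e-05]
stud [249.4 164.3] 79 [ 1.4 84.9] r 84.9 phi+y 0.9
```

>>> {"fn": "send_rows", "kwargs": {"increments": [{"dx":0.04,"dy":0,"dz":-1.2,"roll":0,"claw":0.3},{"dx":0.04,"dy":0,"dz":-2.1,"roll":0,"claw":0.3},{"dx":0.04,"dy":0,"dz":-2.4,"roll":0,"claw":0.3},{"dx":0.04,"dy":0,"dz":-2.7,"roll":0,"claw":0.3},{"dx":0.04,"dy":0,"dz":-2.8,"roll":0,"claw":0.3}]}}

```text
clock: 28.88
tcp_pos: [0.5696, 0.0305, 0.2714]
orientation: [0.0, 0.663, 0.748, 0.0]
wrist_force: [-0.4, -0.1, -0.5]
finger_gap: 0.0601
grip_force: 27.5
```

```bash
python3 -c "
from h import *
pose(4)"
```

```text
tcp [0.5696 0.0306 0.2714] sd [0.  0.1 0.1] sx sy -1.1 2.3 F [ 0.2  0.2 -0.4] gap 0.0599
```

>>> {"fn": "send_rows", "kwargs": {"increments": [{"dx":-0.02,"dy":0,"dz":-0.1,"roll":0,"claw":0.3},{"dx":-0.02,"dy":0,"dz":-0.2,"roll":0,"claw":0.3},{"dx":-0.02,"dy":0,"dz":-0.3,"roll":0,"claw":0.3},{"dx":-0.02,"dy":0,"dz":-0.3,"roll":0,"claw":0.3},{"dx":-0.02,"dy":0,"dz":-0.3,"roll":0,"claw":0.3}]}}

```text
clock: 29.65
tcp_pos: [0.569, 0.0308, 0.2635]
orientation: [0.0, 0.663, 0.749, 0.0]
wrist_force: [1.0, -0.0, -0.6]
finger_gap: 0.0597
grip_force: 27.5
```

```bash
python3 -c "
from h import *
pose(3)"
```

```text
tcp [0.569  0.0308 0.2636] sd [0. 0. 0.] sx sy -1.7 2.6 F [ 0.1 -0.1 -0.6] gap 0.0597
```

>>> {"fn": "send_rows", "kwargs": {"increments": [{"dx":0,"dy":0,"dz":-0.15,"roll":0,"claw":0.3},{"dx":0,"dy":0,"dz":-0.3,"roll":0,"claw":0.3},{"dx":0,"dy":0,"dz":-0.35,"roll":0,"claw":0.3},{"dx":0,"dy":0,"dz":-0.35,"roll":0,"claw":0.3},{"dx":0,"dy":0,"dz":-0.35,"roll":0,"claw":0.3}]}}

```text
clock: 30.38
tcp_pos: [0.569, 0.0306, 0.2557]
orientation: [0.001, 0.663, 0.749, 0.0]
wrist_force: [-2.0, -0.5, 5.6]
finger_gap: 0.0595
grip_force: 28.1
```

```bash
python3 -c "
from h import *
pose(3)"
```

```text
tcp [0.569  0.0306 0.2557] sd [0. 0. 0.] sx sy -1.7 2.3 F [-1.6 -0.9  4.8] gap 0.0595
```

>>> {"fn": "send_rows", "kwargs": {"increments": [{"dx":0,"dy":0,"dz":0.04,"roll":0,"claw":0.6},{"dx":0,"dy":0,"dz":0.04,"roll":0,"claw":0.6},{"dx":0,"dy":0,"dz":0.04,"roll":0,"claw":0.6},{"dx":0,"dy":0,"dz":1.2,"roll":0,"claw":0.6},{"dx":0,"dy":0,"dz":3.4,"roll":0,"claw":0.6}]}}

```text
clock: 31.1
tcp_pos: [0.5678, 0.0309, 0.3382]
orientation: [-0.002, 0.663, 0.749, -0.002]
wrist_force: [1.7, -0.2, 0.9]
finger_gap: 0.0682
grip_force: 0.0
```

>>> {"fn": "send_rows", "kwargs": {"increments": [{"dx":0,"dy":2,"dz":0,"roll":0,"claw":0.4},{"dx":0,"dy":4.4,"dz":0,"roll":0,"claw":0.2},{"dx":0,"dy":6.8,"dz":0,"roll":0,"claw":0.2},{"dx":0,"dy":8,"dz":0,"roll":0,"claw":0.2},{"dx":0,"dy":8,"dz":0,"roll":0,"claw":0.2}]}}

```text
clock: 31.72
tcp_pos: [0.5686, 0.2332, 0.3391]
orientation: [-0.0, 0.662, 0.75, -0.0]
wrist_force: [0.3, -0.8, -0.5]
finger_gap: 0.0514
grip_force: 0.0
```

```bash
python3 -c "
from h import *
pose(3); s=cam('side'); t=cam('top'); stud(s)
cv2.imwrite('pics/v9.png',np.hstack([cv2.resize(s['image'][130:210,225:295],(490,560),interpolation=cv2.INTER_CUBIC),cv2.resize(t['image'][165:213,225:252],(310,560),interpolation=cv2.INTER_CUBIC)]))"
```

```text
tcp [0.5687 0.2319 0.3393] sd [0.1 1.  0.1] sx sy 22.5 202.1 F [ 0.5 -0.5 -0.2] gap 0.051
stud [249.5 164.8] 67 [ 0.3 83.3] r 83.3 phi+y 0.2
```

View pics/v9.png

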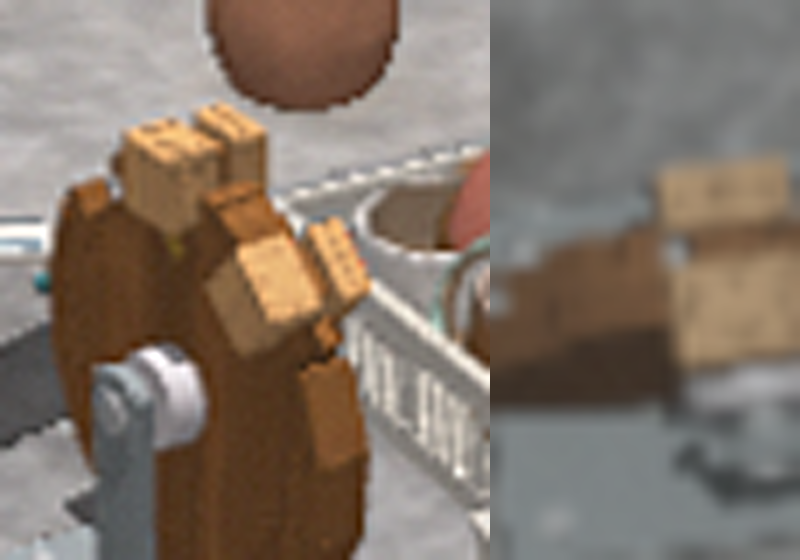

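Both blocks are home: B at the top (170,170) and A at the right (290,290). The brass stud sits just under B at (177,245). I'll refine the hub's centre in the side view from the disc's own edges, so the stud angle is free of calibration error.

```bash
python3 - <<'E'
from h import *
s=cam('side'); g=s['image'].astype(np.float32)
rs=np.arange(105,145,.5); D=[]
for ph in list(range(58,101,3))+list(range(-96,-59,3)):
    a=np.radians(ph); P=np.array([H-.015*X+Y*r/1000*np.sin(a)+np.array([0,0,r/1000*np.cos(a)]) for r in rs])
    uv=proj(s,P).astype(np.float32); v=cv2.remap(g,uv[:,0].reshape(1,-1),uv[:,1].reshape(1,-1),cv2.INTER_LINEAR)[0]
    d=np.array([np.abs(v[i+1:i+7].mean(0)-v[i-6:i].mean(0)).sum() for i in range(7,len(rs)-7)]); i=d.argmax()
    D.append((ph,rs[i+7],int(d[i])))
print(D)
D=np.array(D); a=np.radians(D[:,0]); M=np.c_[np.ones(len(a)),np.sin(a),np.cos(a)]; w=np.ones(len(a))>0
for _ in range(4):
    x=np.linalg.lstsq(M[w],D[w,1],rcond=None)[0]; e=D[:,1]-M@x; w=np.abs(e)<2.0
print('r,cy,cz',x.round(2),w.sum(),e[w].std())
scr=onz(s,[[240.6,188.1]],.145)[0]-H; print('screw',scr@X*1000,scr@Y*1000)
# height check of both blocks' seat: tan contour on side
stud(s)
E
```

```text
[(58, np.float64(126.0), 121), (61, np.float64(124.0), 131), (64, np.float64(125.0), 120), (67, np.float64(124.0), 147), (70, np.float64(122.0), 169), (73, np.float64(136.0), 189), (76, np.float64(122.5), 163), (79, np.float64(126.5), 177), (82, np.float64(127.5), 92), (85, np.float64(128.0), 93), (88, np.float64(132.5), 92), (91, np.float64(136.5), 68), (94, np.float64(125.0), 92), (97, np.float64(123.0), 84), (100, np.float64(133.0), 58), (-96, np.float64(112.0), 8), (-93, np.float64(117.0), 6), (-90, np.float64(117.5), 10), (-87, np.float64(131.0), 4), (-84, np.float64(111.5), 14), (-81, np.float64(123.5), 27), (-78, np.float64(124.0), 37), (-75, np.float64(126.0), 34), (-72, np.float64(123.5), 23), (-69, np.float64(123.5), 39), (-66, np.float64(126.0), 37), (-63, np.float64(128.5), 21), (-60, np.float64(126.0), 43)]
r,cy,cz [124.1    2.07   6.98] 10 0.7954448283071204
screw -52.04940001114084 1.8438442691364674
stud [249.5 164.7] 63 [ 0.5 83.6] r 83.6 phi+y 0.3
```

>>> {"fn": "send_rows", "kwargs": {"increments": [{"dx":-0.02,"dy":-2,"dz":0,"roll":0,"claw":0.2},{"dx":-0.06,"dy":-4.4,"dz":0,"roll":0,"claw":0.2},{"dx":-0.1,"dy":-6.58,"dz":0,"roll":0,"claw":0.2},{"dx":-0.1,"dy":-6.58,"dz":0,"roll":0,"claw":0.2},{"dx":-0.1,"dy":-6.58,"dz":0,"roll":0,"claw":0.2}]}}

```text
clock: 32.6
tcp_pos: [0.5664, 0.0654, 0.3401]
orientation: [0.0, 0.664, 0.748, 0.0]
wrist_force: [0.0, 0.1, -0.2]
finger_gap: 0.0518
grip_force: 0.0
```

>>> {"fn": "send_rows", "kwargs": {"increments": [{"dx":0,"dy":0,"dz":-1.5,"roll":0,"claw":0.2},{"dx":0,"dy":0,"dz":-3.2,"roll":0,"claw":0.2},{"dx":0,"dy":0,"dz":-4.2,"roll":0,"claw":0.2},{"dx":0,"dy":0,"dz":-4.2,"roll":0,"claw":0},{"dx":0,"dy":0,"dz":-4.2,"roll":0,"claw":-0.2}]}}

```text
clock: 33.22
tcp_pos: [0.567, 0.0671, 0.2361]
orientation: [0.001, 0.662, 0.749, 0.001]
wrist_force: [0.3, 0.1, 0.7]
finger_gap: 0.0344
grip_force: 0.0
```

>>> {"fn": "send_rows", "kwargs": {"increments": [{"dx":0,"dy":0,"dz":0,"roll":0,"claw":-0.4},{"dx":0,"dy":0,"dz":0,"roll":0,"claw":-0.4},{"dx":0,"dy":0,"dz":0,"roll":0,"claw":-0.4},{"dx":0,"dy":0,"dz":0,"roll":0,"claw":-0.4},{"dx":0,"dy":0,"dz":0,"roll":0,"claw":-0.4}]}}

```text
clock: 33.85
tcp_pos: [0.5662, 0.0669, 0.2365]
orientation: [0.0, 0.663, 0.749, 0.001]
wrist_force: [-4.5, 2.0, 6.4]
finger_gap: 0.0297
grip_force: 28.6
```

```bash
python3 -c "
from h import *
pose(3); s=cam('side'); stud(s)"
```

```text
tcp [0.5662 0.0669 0.2365] sd [0. 0. 0.] sx sy -0.1 38.699999999999996 F [-5.   2.3  6.4] gap 0.0297
stud [249.5 164.8] 63 [ 0.5 83.2] r 83.2 phi+y 0.3
```

>>> {"fn": "send_rows", "kwargs": {"increments": [{"dx":0,"dy":-0.02,"dz":0.01,"roll":0,"claw":-0.4},{"dx":0.01,"dy":-0.05,"dz":0.02,"roll":0,"claw":-0.4},{"dx":0.01,"dy":-0.08,"dz":0.03,"roll":0,"claw":-0.4},{"dx":0.01,"dy":-0.08,"dz":0.03,"roll":0,"claw":-0.4},{"dx":0.01,"dy":-0.08,"dz":0.03,"roll":0,"claw":-0.4}]}}

```text
clock: 34.62
tcp_pos: [0.5663, 0.0658, 0.2369]
orientation: [-0.001, 0.663, 0.749, 0.001]
wrist_force: [-4.5, 4.2, 5.7]
finger_gap: 0.0294
grip_force: 28.4
```

```bash
python3 -c "
from h import *
pose(3); s=cam('side'); stud(s)"
```

```text
tcp [0.5663 0.0658 0.2369] sd [0. 0. 0.] sx sy -0.1 37.6 F [-4.2  4.2  4.8] gap 0.0296
stud [249.6 164.6] 68 [-0.4 84.5] r 84.5 phi+y -0.2
```

>>> {"fn": "send_rows", "kwargs": {"increments": [{"dx":0,"dy":0,"dz":0,"roll":0,"claw":0.2},{"dx":0,"dy":0,"dz":0,"roll":0,"claw":0.2},{"dx":0,"dy":0,"dz":0,"roll":0,"claw":0.2},{"dx":0,"dy":0,"dz":2,"roll":0,"claw":0.2},{"dx":0,"dy":0,"dz":4.2,"roll":0,"claw":0.2}]}}

```text
clock: 35.4
tcp_pos: [0.5662, 0.0641, 0.3408]
orientation: [-0.001, 0.663, 0.749, -0.001]
wrist_force: [1.1, -0.3, 0.5]
finger_gap: 0.0509
grip_force: 0.0
```

>>> {"fn": "send_rows", "kwargs": {"increments": [{"dx":0,"dy":2,"dz":0,"roll":0,"claw":0.2},{"dx":0,"dy":4.4,"dz":0,"roll":0,"claw":0.2},{"dx":0,"dy":6.6,"dz":0,"roll":0,"claw":0.2},{"dx":0,"dy":6.6,"dz":0,"roll":0,"claw":0.2},{"dx":0,"dy":6.6,"dz":0,"roll":0,"claw":0.2}]}}

```text
clock: 36.02
tcp_pos: [0.5667, 0.2292, 0.3403]
orientation: [0.0, 0.663, 0.749, -0.0]
wrist_force: [-0.1, 0.3, -0.7]
finger_gap: 0.0514
grip_force: 0.0
```

```bash
python3 -c "
from h import *
pose(2); s=cam('side'); t=cam('top'); stud(s)
cv2.imwrite('pics/v10.png',np.hstack([cv2.resize(s['image'][130:210,225:295],(350,400),interpolation=cv2.INTER_CUBIC),cv2.resize(t['image'][150:250,140:260],(450,400))]))"
```

```text
tcp [0.5668 0.2288 0.3404] sd [0.1 0.3 0.1] sx sy 20.2 199.4 F [-0.4  0.  -0.3] gap 0.0512
stud [249.7 164.7] 67 [-0.7 84.1] r 84.1 phi+y -0.5
```

View pics/v10.png

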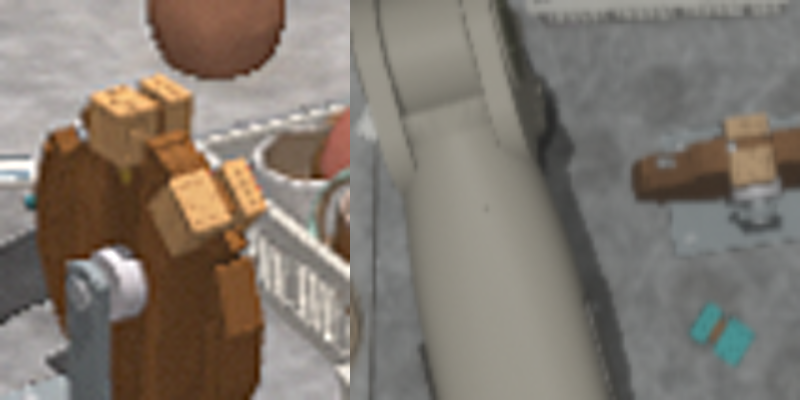

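Both blocks are home (side crop: B at (125,120), A at (205,205)). The stud is within about half a degree of the top and the gripper is clear.

```bash
python3 -c "
from workcell import hand_in
print(hand_in())"
```

```text
the job is handed in; nothing more can be done
None
```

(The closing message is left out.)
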